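# Load the square specimen carrier through the airlock hatch

## Task

Load the square specimen carrier into the analyser's airlock. First press down on the grip of the inner gate to feel that the gate is fully shut; only then slide the outer hatch all the way open, and lower the square carrier, without dropping it, into the square cavity in the chamber floor so that it lies fully home. Leave the gate shut, the hatch open, and the other carriers, the jar and the beaker where they are.

Things in the scene. Friction and masses are not known exactly. Their poses are not given: they have to be found in the camera images.
- square_center (a point): centre of the square carrier, 19 mm above its underside: aluminium plate 70 x 70 x 8 mm with a square grip post 26 x 26 mm, 30 mm tall, on the middle of its top (38 mm high in all, 0.11 to 0.22 kg). x and y run along the sides of plate and post, z up; its four sides are alike. Loose, flat on the bench (z = 0) at the robot's right; which of three carriers lies where varies.
- nest (a point): centre of the floor of the square cavity, under the closed hatch. Cavity 74 x 74 mm, 6 mm deep, in the steel floor of a chamber 130 x 130 mm whose mouth, in the housing's sloping face, is 42 mm above this point along z. z: normal of the face, leaning 30 degrees from vertical towards the robot's left side; x: up the slope, away from the robot; y: level. The cavity's sides run along x and y.
- hatch_grip (a point): centre of the black upright grip on the outer hatch, a fin 12 mm thick (y), 50 mm long (x), 32 mm tall (z); axes as the nest's. It stands on the hatch plate, aluminium, 150 x 150 x 6 mm, which lies on the sloping face over the chamber; the plate's top is 16 mm below this point along z, its middle 40 mm towards -y.
- hatch (a joint): travel of the outer hatch in m: 0 shut, 0.15 fully open, sliding along the nest's +y (to the robot's left and away from it); about 2 N of friction, stays where it is left
- gate_top (a point): middle of the top face of the inner gate's black grip bar, 24 mm (x) x 90 mm (y) and 18 mm tall, on a steel blade that rises upright out of the flat top of the housing behind the sloping face; z is up. With the gate shut this point is 225 mm above the bench and 50 mm above the housing's top.
- gate (a joint): height in m by which the inner gate is raised: 0 fully shut against a hard stop; it starts 0 to 0.012 raised. About 1 to 2 N downward on the grip moves it; it stays where it is left
- round: the round-plate carrier (84 mm across), to be left alone; origin at the centre of its underside
- oblong: the oblong-plate carrier (95 x 52 mm), to be left alone; origin at the centre of its underside
- jar: amber jar 60 mm across, 70 mm tall, to be left alone; origin at the centre of its underside
- beaker: glass beaker 72 mm across, 60 mm tall, to be left alone; origin at the centre of its underside
- housing: white airlock housing, fixed, its place and yaw vary: sloping face 200 mm long (rising towards +x) and 360 mm wide, flat top behind it 175 mm above the bench, back at x = 190 mm. Origin on the bench under the middle of the chamber mouth; it reaches 87 mm ahead of it (-x), 100 mm towards -y and 260 mm towards +y.
There are look-alikes about, which are no part of the job. Leave any black or pink look-alike of the part that bears square_center alone.

How it is judged:
By the outcome, as a careful person would: the job done as asked, in the order asked, and still so for the second after the job is handed in, with the robot touching nothing.
It also fails if it takes over 72 s, if anything falls off the work surface, if the arm or the gripper's body presses on something with over 40 N, if the wrist force passes 120 N, or if a joint passes its speed limit or range.

## Robot

A 7-joint arm with a two-finger parallel gripper is mounted at the origin on the work surface. World frame = base frame: x ahead of the robot, y to its left, z up, the work surface at z = 0. Lengths are in m, angles in rad, forces in N, time in s.
With the tool pointing down it reaches from about 0.425 to 0.925 m from the base axis. Payload 6.8 kg.
Tool frame: the origin (TCP) lies between the finger pads; the fingertips stand r.tip_extent ahead of it and the grasp point (between the pads) lies 5 mm behind it (r.tip_extent is the distance from the TCP to the fingertips, in m); y points along the fingers, x is the direction in which the jaws open and shut, and the axes are right-handed (so a half turn about y gives the same grasp; the last joint's range is limited). The gripper opens to 85 mm and grips with 20 to 120 N. Pads are 22 mm wide; open, the fingers measure 114 mm over their backs; the gripper's body (76 mm by 85 mm) begins 54 mm behind the grasp point. The pads swing forward as they close: fully open they stand 13 mm farther back than shut.
Start: joints at [1.05, 0.477, 0.022, 1.555, -0.011, 1.109, -0.083], TCP at [0.271, -0.618, 0.245] pointing down, gripper open.
Joint ranges: [-2.96, 2.96], [-0.34, 2.1], [-1.41, 1.46], [0.24, 2.44], [-1.37, 4.51], [0.17, 1.92], [-2.96, 2.96]. Speed limits (rad/s): [2.39, 2.39, 3.14, 3.14, 3.14, 3.14, 3.14].

## Interface

Orientations are given as a rotation vector (axis times angle).
In Python, from bench import r gives the robot as it stands.
- The arm moves only by the tool send_rows, never from a script. Its argument "plan" is a list of rows, each a list of 5 numbers: the shift along the tool's x, y, z in cm, then the turn about the tool's y in degrees, then the opening, from 0 (shut) to 1 (fully open). In form: [[dx, dy, dz, spin, grip], ...]. A call has 1 to 12 rows; each row shifts and turns the commanded pose from where the row before left it, along the tool's axes as they then stand; what a row does not reach is not made up. A row lasts 1/8 s, in which the tool goes at most 62.5 mm and 10.7 degrees, less where a joint would pass 70% of its speed; a pose out of reach is approached as far as the arm can. A call is refused whole if a number of a shift passes 6.25 or a number of a turn 10.7, either way. A call with a gripper value outside its range is refused whole. The fingers move at their own pace and stop on an object; "force" is the grip in N (left out, the last holds). Time passes only in rows, so rows that do not move let the fingers close. It gives the time, the measured TCP pose, the force and the opening at its end, in the units of the state.
- r.get_obs(): the state, without advancing time (a new reading comes with each control period).
- r.grab_frame(name): name is "scene" or "top" or "wrist"; returns a dict with "image" (384x512x3 uint8, red, green, blue), "camera_matrix" (3x3 intrinsics, pixels), "D" ([k1, k2, p1, p2, k3] as OpenCV has them; the pictures are not rectified), "cam_to_world" (4x4, takes a point from camera to world coordinates). Camera axes: x right, y down, z forward; pixel columns grow to the right and rows downward; lengths in m; the calibration is good to about 2 mm. A picture is of the moment at which its call begins. There is no depth.
- r.hand_in(): hands the job in, once; it reports no verdict.
Trained networks look in the newest picture that a camera, given by its name, has taken for a name from the list of things; names that differ only in an ending like _2 or _b are one class to them, and where a whole thing is asked for, a point or a joint stands for the part that bears it (a point fixed in the world has none). Each returns a list of dicts, best first, with "p" (0 to 1); they miss things now and then, are a little off and sometimes report something else, mostly with a low value. They report only what shows in the picture. A call takes as long as a camera call. They do not tell look-alikes from the thing itself.
- r.recognise(camera, target): "rect" ([left, top, right, bottom] in pixels, round what is visible of it).
The state is a dict: "clock": time; "joints": joint angles; "qvel": joint speeds; "tau": joint torques, N m; "tcp_pos": TCP position; "orientation": TCP orientation; "contact_force": force on the tool from outside, world axes, zero at the start; "moment": the same for the moment, N m; "grip_width": finger opening in m.
Only numpy, scipy, OpenCV 4.12 (cv2) and the standard library are available. Lean on these libraries where they do the work, as an engineer would, in place of code of your own. Each camera call takes 0.05 s, during which the arm holds its last target.

## Working session

There is one attempt and no reset: what is moved stays moved. The work goes in short steps, Python scripts to look and compute and a tool call to move; the robot and the scene stay as the last step left them, time stands still between calls to the robot, and variables do not carry over. Pictures are saved under pics/ and viewed, and the job is handed in when it is done.

Besides the shell and the picture viewer there is one more tool, called after ">>>" by a JSON object that holds its "name" and its "arguments", one argument or row to a line. send_rows: Moves the arm, as the interface text tells. Its arguments: {"type":"object","properties":{"plan":{"type":"array","items":{"type":"array","items":{"type":"number"}}},"force":{"type":"number"}},"required":["plan"]}

```bash
ls; mkdir -p pics; python3 - <<'E'
from bench import r
import cv2
o=r.get_obs(); print(o, r.tip_extent)
for n in ("scene","top","wrist"):
    f=r.grab_frame(n); cv2.imwrite(f"pics/{n}0.png",f["image"][:,:,::-1]); print(n,f["camera_matrix"].tolist(),f["D"],f["cam_to_world"].tolist())
    for t in ("square_center","hatch_grip","gate_top","round","oblong","jar","beaker","housing","hatch"):
        print(t,[( [int(v) for v in d["rect"]],round(d["p"],2)) for d in r.recognise(n,t)])
E
```

```text
pics
{'clock': 0.0, 'joints': array([ 1.04988396,  0.47778234,  0.02232362,  1.55644935, -0.01153333,
        1.10930515, -0.08307307]), 'qvel': array([-9.70656637e-04,  6.50248657e-04, -2.11906726e-03, -1.07187729e-03,
       -9.76232520e-04,  9.84167578e-05, -7.84322570e-05]), 'tau': array([-8.73510326e-04, -5.96458912e+01,  1.60777666e+00, -2.81199950e+01,
        1.24510902e-02,  9.35838092e-03, -1.28844255e-05]), 'tcp_pos': array([ 0.27057887, -0.61777429,  0.24433817]), 'orientation': array([-1.37575736,  0.90110722, -0.89852215]), 'contact_force': array([ 0.42500759, -0.01902169,  0.0267179 ]), 'moment': array([-0.06576602,  0.02678782, -0.06085152]), 'grip_width': 0.08552692427730983} 0.014
scene [[394.38750211273873, 0.0, 253.301678949494], [0.0, 394.38750211273873, 186.2614891084764], [0.0, 0.0, 1.0]] [-0.13550417  0.          0.          0.          0.        ] [[-0.03379826329042606, 0.7545181030150656, -0.6554083533348488, 1.1260923435878754], [0.9993970208303005, 0.02029584228401003, -0.028172212222373545, -0.13077497758490922], [-0.007954379552856305, -0.65596532759630
[... 1349 characters left out ...]
 0.81)]
beaker [([215, 230, 240, 258], 0.68)]
housing []
hatch [([142, 170, 197, 240], 0.56)]
wrist [[337.1547736761685, 0.0, 252.87344976402022], [0.0, 337.1547736761685, 195.6896582984348], [0.0, 0.0, 1.0]] [-0.06326464  0.          0.          0.          0.        ] [[0.40063649780492294, -0.8652714123511629, -0.3013233804311012, 0.34860275142575237], [-0.9162369556346186, -0.3781760274751204, -0.13226009743130815, -0.5850973089955155], [0.0004876023052821123, 0.329071838981942, -0.9443047638517084, 0.37358929943743635], [0.0, 0.0, 0.0, 1.0]]
square_center [([0, 1, 88, 60], 0.85), ([214, 0, 261, 11], 0.56)]
hatch_grip []
gate_top []
round []
oblong []
jar []
beaker []
housing []
hatch []
```

View pics/scene0.png

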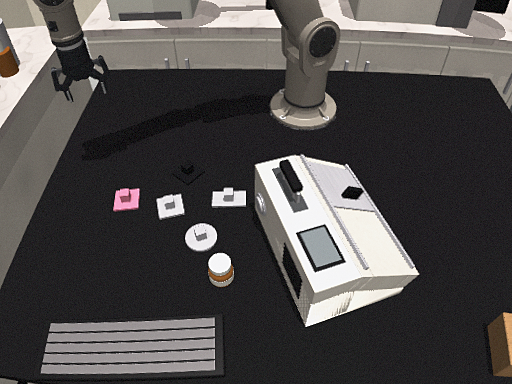

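View pics/top0.png

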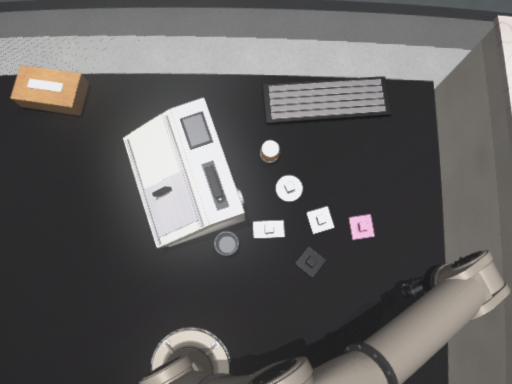

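View pics/wrist0.png

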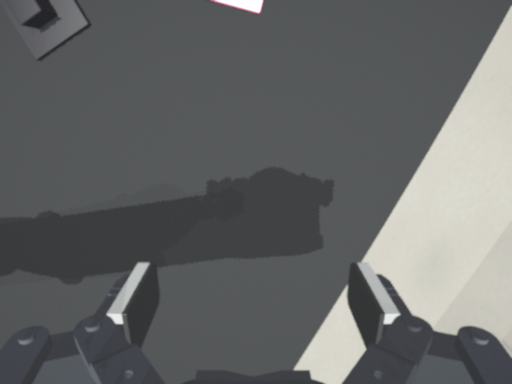

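The top view shows white square carrier at about (320,220), with pink and black look-alikes at (362,227) and (311,262). The round carrier is at (289,188), the oblong at (269,229), the jar at (270,151) and the beaker at (227,243). On the housing, the hatch fin is at (162,191) and the gate bar at (215,185). I'll zoom in to get measurements.

```bash
python3 - <<'E'
import cv2
from scipy.spatial.transform import Rotation as R
print(R.from_rotvec([-1.37575736,  0.90110722, -0.89852215]).as_matrix().round(3))
t=cv2.imread("pics/top0.png"); s=cv2.imread("pics/scene0.png")
cv2.imwrite("pics/t_h.png",cv2.resize(t[90:260,110:260],None,fx=4.0,fy=3.5,interpolation=cv2.INTER_CUBIC)) if 0 else None
cv2.imwrite("pics/t_h.png",cv2.resize(t[95:260,115:255],None,fx=3.6,fy=3.6,interpolation=cv2.INTER_CUBIC))
cv2.imwrite("pics/s_h.png",cv2.resize(s[145:335,245:425],None,fx=3.1,fy=3.1,interpolation=cv2.INTER_CUBIC))
cv2.imwrite("pics/t_c.png",cv2.resize(t[165:285,240:385],None,fx=5,fy=5,interpolation=cv2.INTER_CUBIC))
cv2.imwrite("pics/s_c.png",cv2.resize(s[150:260,105:255],None,fx=5,fy=5,interpolation=cv2.INTER_CUBIC))
E
```

```text
[[ 0.401 -0.001  0.916]
 [-0.916  0.002  0.401]
 [-0.002 -1.    -0.   ]]
```

View pics/t_h.png

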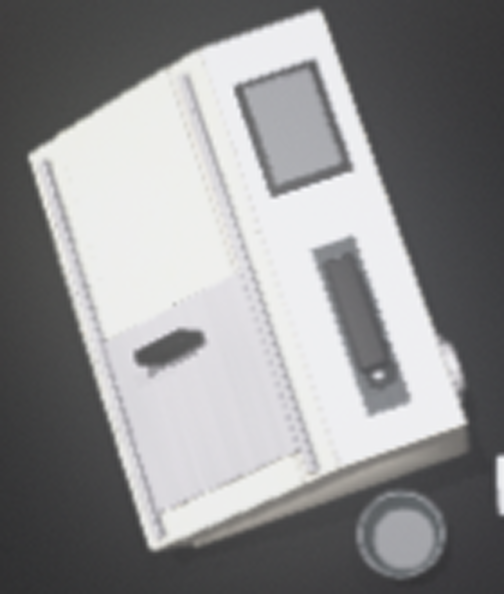

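View pics/s_h.png

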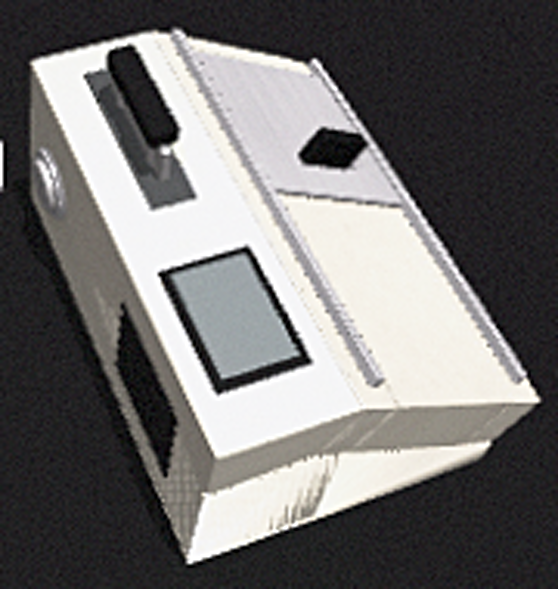

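View pics/t_c.png

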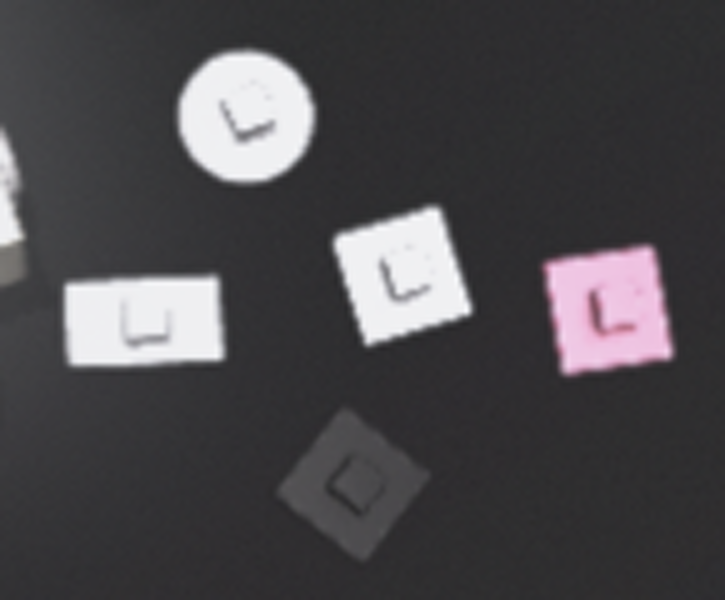

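View pics/s_c.png

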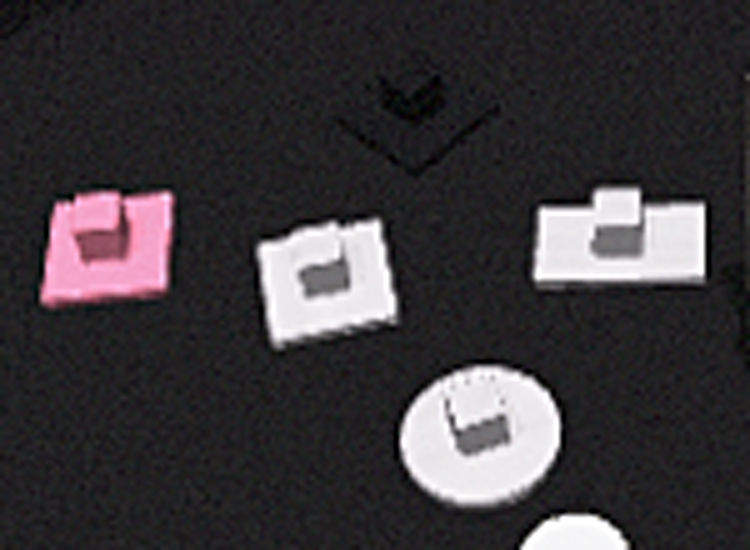

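```bash
cat > h.py <<'E'
import numpy as np, cv2
from scipy.optimize import least_squares
from scipy.spatial.transform import Rotation as R
def proj(P,f):
    P=np.atleast_2d(P).astype(float); T=np.linalg.inv(f["cam_to_world"])
    rv=cv2.Rodrigues(T[:3,:3])[0]
    return cv2.projectPoints(P.reshape(-1,1,3),rv,T[:3,3],f["camera_matrix"],np.array(f["D"]))[0].reshape(-1,2)
def ray(px,f,z):
    px=np.atleast_2d(px).astype(float)
    u=cv2.undistortPoints(px.reshape(-1,1,2),f["camera_matrix"],np.array(f["D"])).reshape(-1,2)
    T=np.array(f["cam_to_world"]); d=np.c_[u,np.ones(len(u))]@T[:3,:3].T; o=T[:3,3]
    return o+d*((z-o[2])/d[:,2:3])
def Rz(a): return R.from_euler('z',a).as_matrix()
# housing frame: x horizontal up-slope, y level, z up. mouth centre at z=.125
def house(P,p): return np.atleast_2d(P)@Rz(p[2]).T+np.array([p[0],p[1],0])
C,S=np.cos(np.pi/6),np.sin(np.pi/6)
NR=np.array([[C,0,-S],[0,1,0],[S,0,C]])  # nest axes cols in housing frame
def nest2house(P): return np.atleast_2d(P)@NR.T+np.array([0,0,.125])-0.042*NR[:,2]
E
python3 - <<'E'
from h import *
from bench import r
import pickle
F={n:r.grab_frame(n) for n in("top","scene")}
pickle.dump(F,open("F0.pkl","wb"))
un=lambda p,o,s:(np.array(p)+.5)/s-.5+np.array(o)
H=np.array([[.19,.26,.175],[.19,-.1,.175],[.0866,.26,.175],[.0866,-.1,.175],[-.0866,.26,.075],[-.0866,-.1,.075]])
T=un([[320,10],[465,425],[205,48],[322,470],[30,157],[152,548]],(115,95),3.6)
Hs=H[[0,1,2,4,3]]; Sx=un([[215,460],[32,65],[365,408],[540,402],[165,30]],(245,145),3.1)
def res(p,wh):
    o=[]
    if 't' in wh:o.append((proj(house(H,p),F["top"])-T).ravel())
    if 's' in wh:o.append((proj(house(Hs,p),F["scene"])-Sx).ravel())
    return np.concatenate(o)
x0=[.45,.1,-1.4]
for wh in('t','s','ts'):
    q=least_squares(res,x0,args=(wh,),loss='soft_l1'); print(wh,q.x,np.degrees(q.x[2]),q.cost); 
print(res(q.x,'ts').reshape(-1,2).round(1).tolist())
np.save("house.npy",q.x)
p=q.x
# carrier
h=.035; P=np.array([[-h,-h],[-h,h],[h,h],[h,-h]])
tc=un([[333,238],[440,207],[472,315],[367,347]],(240,165),5); sc=un([[257,243],[380,220],[397,315],[275,340]],(105,150),5)
for n,c in(("top",tc),("scene",sc)):
    W=ray(c,F[n],.008)[:,:2]; print(n,W.mean(0),[np.degrees(np.arctan2(*(W[(i+1)%4]-W[i])[::-1])).round(1) for i in range(4)],[np.linalg.norm(W[(i+1)%4]-W[i]).round(4) for i in range(4)])
# gate bar, fin
gt=un([[352,310]],(115,95),3.6); gs=un([[142,92]],(245,145),3.1)
for n,c in(("top",gt),("scene",gs)):
    W=ray(c,F[n],.23)[0]; print("gate",n,W,(W-[p[0],p[1],0])@Rz(p[2]))
print("nest",house(nest2house([0,0,0]),p),"grip",house(nest2house([0,.04,.042+.006+.016]),p))
print("proj grip",proj(house(nest2house([0,.04,.064]),p),F["top"]),proj(house(nest2house([0,.04,.064]),p),F["scene"]))
for nm,px in(("round",(289,188)),("oblong",(269,229)),("jar",(270,151)),("beaker",(227,243))):
    print(nm,ray(px,F["top"],.03)[0])
E
```

```text
t [ 0.48272936  0.05680385 -1.22246666] -70.04218024402236 5.42029705881424
s [ 0.48016524  0.0580938  -1.22174797] -70.00100205362915 4.38514838000942
ts [ 0.48142987  0.05742163 -1.22089886] -69.95235201505808 10.813353274731137
[[0.3, 0.1], [-0.1, 0.6], [-1.6, 0.5], [4.1, 0.2], [-0.6, -0.4], [-1.3, 1.3], [0.1, 0.3], [-0.2, -1.4], [-0.2, 1.1], [0.6, 0.9], [-3.9, 0.5]]
top [ 0.45926258 -0.39387837] [np.float64(-73.0), np.float64(-164.1), np.float64(107.5), np.float64(17.1)] [np.float64(0.0713), np.float64(0.0711), np.float64(0.0698), np.float64(0.0717)]
scene [ 0.45597586 -0.39327644] [np.float64(105.6), np.float64(16.4), np.float64(-73.5), np.float64(-161.0)] [np.float64(0.0709), np.float64(0.0704), np.float64(0.0676), np.float64(0.0717)]
gate top [ 0.53109464 -0.07062221  0.23      ] [0.13731055 0.00276186 0.23      ]
gate scene [ 0.5350268  -0.07394468  0.23      ] [0.14177965 0.00531681 0.23      ]
nest [[0.4886287  0.03769406 0.08862693]] grip [[0.51523537 0.08146718 0.14405256]]
proj grip [[161.57780779 191.59762962]] [[352.40967167 193.88323515]]
round [ 0.55524743 -0.29327982  0.03      ]
oblong [ 0.42580941 -0.23204386  0.03      ]
jar [ 0.67378798 -0.23282283  0.03      ]
beaker [ 0.38072601 -0.10432372  0.03      ]
```

>>> {"name": "send_rows", "arguments": {
  "plan": [
    [0,-0.7,0,-9.6,0],
    [0,-0.7,0,-9.6,0],
    [0,-0.7,0,-9.6,0],
    [0,-0.7,0,-9.6,0],
    [0,-0.7,0,-9.6,0],
    [0,-0.7,0,-9.6,0],
    [0,-0.7,0,-9.6,0],
    [0,-0.7,0,-9.6,0],
    [0,0,0,-9.6,0]
  ],
  "force": 40
}}

```text
clock: 2.72
tcp_pos: [0.2709, -0.6186, 0.302]
orientation: [-1.554, -0.279, 0.279]
contact_force: [0.1, -0.4, 0.4]
grip_width: -0.0001
```

>>> {"name": "send_rows", "arguments": {
  "plan": [
    [3.4,0,3.3,0,0],
    [3.4,0,3.3,0,0],
    [3.4,0,3.3,0,0],
    [3.4,0,3.3,0,0],
    [3.4,0,3.3,0,0],
    [3.4,0,3.3,0,0],
    [3.4,0,3.3,0,0],
    [3.4,0,3.3,0,0],
    [3.4,0,3.3,0,0],
    [3.4,0,3.3,0,0],
    [3.4,0,3.3,0,0],
    [3.4,0,3.3,0,0]
  ]
}}

```text
clock: 4.22
tcp_pos: [0.5188, -0.1052, 0.3016]
orientation: [-1.554, -0.275, 0.274]
contact_force: [1.4, -0.8, -0.3]
grip_width: -0.0001
```

```bash
cat >> h.py <<'E'
def to(x,y,z,yaw,o=None):
    from bench import r
    o=o or r.get_obs(); M=R.from_rotvec(o["orientation"]).as_matrix()
    cy=np.degrees(np.arctan2(M[1,0],M[0,0])); d=np.array([x,y,z])-o["tcp_pos"]
    s=(cy-yaw+90)%180-90
    a=np.radians(cy-s); 
    M2=np.array([[np.cos(a),0,-np.sin(a)],[np.sin(a),0,np.cos(a)],[0,-1,0]])
    print("t",round(o["clock"],2),"tcp",o["tcp_pos"].round(4),"yaw",cy.round(2),"spin",s.round(2),"cm (now)",(M.T@d*100).round(2),"cm(after spin)",(M2.T@d*100).round(2),"F",o["contact_force"].round(2),"w",round(o["grip_width"],4))
def snap(n,name,crop=None,s=1):
    from bench import r
    f=r.grab_frame(n); im=f["image"][:,:,::-1]
    if crop: im=im[crop[1]:crop[3],crop[0]:crop[2]]
    cv2.imwrite("pics/"+name,cv2.resize(im,None,fx=s,fy=s,interpolation=cv2.INTER_CUBIC)); 
    import pickle; pickle.dump(f,open("pics/"+name[:-4]+".pkl","wb")); return f
E
python3 - <<'E'
from h import *
to(.533,-.072,.26,20)
snap("wrist","w1.png",s=1.5)
E
```

```text
t 4.22 tcp [ 0.5188 -0.1052  0.3016] yaw 20.03 spin 0.03 cm (now) [2.47 4.16 2.64] cm(after spin) [2.47 4.16 2.64] F [ 1.44 -0.78 -0.33] w -0.0001
```

View pics/w1.png

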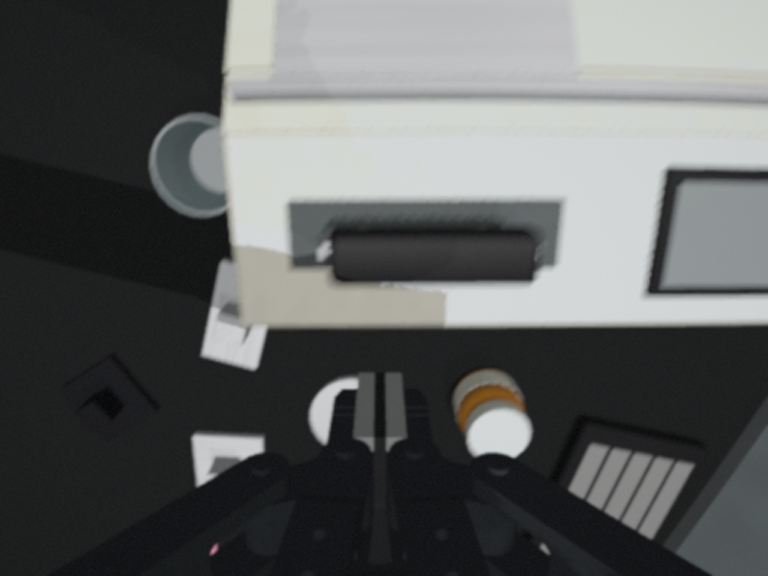

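The view is motion-blurred. The gate bar is centred at about (433,255) in the 1.5x picture, ahead of the shut fingers at (380,380). I'll let the arm settle and measure again.

>>> {"name": "send_rows", "arguments": {
  "plan": [
    [0,0,0,0,0],
    [0,0,0,0,0],
    [0,0,0,0,0]
  ]
}}

```text
clock: 4.65
tcp_pos: [0.5179, -0.1079, 0.3012]
orientation: [-1.554, -0.272, 0.273]
contact_force: [-0.5, 0.0, 0.0]
grip_width: 0.0001
```

```bash
python3 - <<'E'
from h import *
to(.533,-.072,.26,20)
f=snap("wrist","w2.png",s=1.5)
E
```

```text
t 4.65 tcp [ 0.5179 -0.1079  0.3012] yaw 19.91 spin -0.09 cm (now) [2.65 4.12 2.86] cm(after spin) [2.65 4.12 2.86] F [-0.5   0.01  0.02] w 0.0001
```

View pics/w2.png

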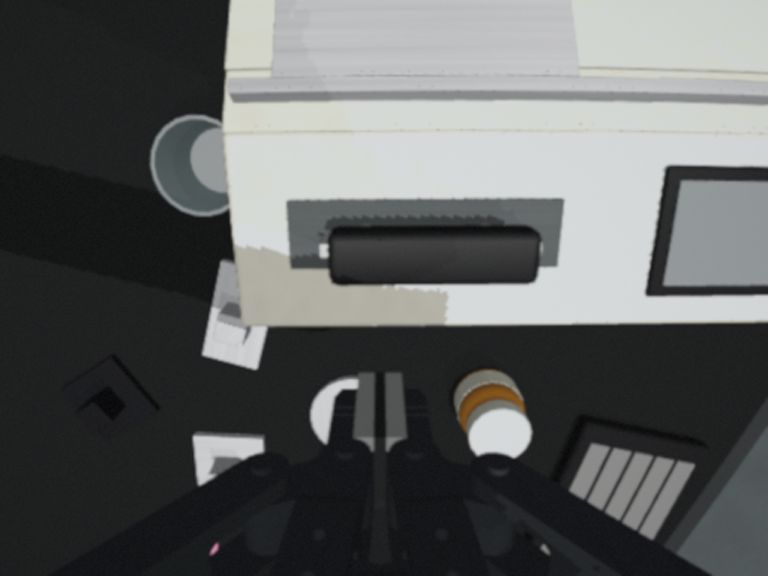

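```bash
python3 - <<'E'
from h import *
import pickle; f=pickle.load(open("pics/w2.pkl","rb")); p=np.load("house.npy")
px=(np.array([[331,255],[539,255],[434,255],[434,242]])+.5)/1.5-.5
for z in(.225,.231,.237):
    W=ray(px,f,z); print(z,W[:,:2].round(4).tolist(),np.linalg.norm(W[0]-W[1]).round(4),((W[2]-[p[0],p[1],0])@Rz(p[2])).round(4))
# check housing edges: ridge corners, back corner near
pts=house([[.19,-.1,.175],[.0866,-.1,.175],[.14,0,.235],[.14,.045,.235],[.14,-.045,.235]],p)
print(((proj(pts,f)+.5)*1.5-.5).round(0).tolist())
to(*ray(px,f,.231)[2][:2],.26,20)
E
```

```text
0.225 [[0.4883, -0.0869], [0.5702, -0.0571], [0.5287, -0.0722], [0.5266, -0.0671]] 0.0872 [ 0.138 -0.     0.225]
0.231 [[0.4883, -0.0852], [0.5678, -0.0563], [0.5275, -0.0709], [0.5255, -0.0659]] 0.0846 [ 0.1364 -0.0007  0.231 ]
0.237 [[0.4883, -0.0835], [0.5654, -0.0554], [0.5264, -0.0697], [0.5244, -0.0648]] 0.0821 [ 0.1348 -0.0014  0.237 ]
[[239.0, 324.0], [220.0, 127.0], [436.0, 266.0], [548.0, 266.0], [324.0, 267.0]]
t 4.7 tcp [ 0.5179 -0.1077  0.3013] yaw 19.92 spin -0.08 cm (now) [2.16 4.13 3.13] cm(after spin) [2.16 4.13 3.13] F [-0.78  0.41  0.45] w -0.0
```

>>> {"name": "send_rows", "arguments": {
  "plan": [
    [1.1,0,1.5,0,0],
    [1.2,0,1.6,0,0],
    [0,2.0,0,0,0],
    [0,2.0,0,0,0],
    [0,0.6,0,0,0],
    [0,0,0,0,0],
    [0,0,0,0,0]
  ]
}}

```text
clock: 5.58
tcp_pos: [0.5298, -0.0696, 0.2561]
orientation: [-1.554, -0.275, 0.273]
contact_force: [0.3, 0.1, -0.4]
grip_width: -0.0001
```

>>> {"name": "send_rows", "arguments": {
  "plan": [
    [0,0.3,0,0,0],
    [0,0.3,0,0,0],
    [0,0.3,0,0,0],
    [0,0.3,0,0,0],
    [0,0,0,0,0]
  ]
}}

```text
clock: 6.2
tcp_pos: [0.5291, -0.0694, 0.243]
orientation: [-1.553, -0.274, 0.275]
contact_force: [0.2, 0.3, 0.0]
grip_width: 0.0
```

>>> {"name": "send_rows", "arguments": {
  "plan": [
    [0,0.2,0,0,0],
    [0,0.2,0,0,0],
    [0,0,0,0,0]
  ]
}}

```text
clock: 6.58
tcp_pos: [0.5293, -0.0694, 0.2392]
orientation: [-1.553, -0.275, 0.275]
contact_force: [-0.5, -1.0, -0.3]
grip_width: 0.0001
```

>>> {"name": "send_rows", "arguments": {
  "plan": [
    [0,0.1,0,0,0],
    [0,0.1,0,0,0],
    [0,0,0,0,0]
  ]
}}

```text
clock: 6.95
tcp_pos: [0.5294, -0.0694, 0.239]
orientation: [-1.554, -0.275, 0.274]
contact_force: [-4.8, 1.3, 13.6]
grip_width: -0.0
```

>>> {"name": "send_rows", "arguments": {
  "plan": [
    [0,0.1,0,0,0],
    [0,0,0,0,0],
    [0,0,0,0,0]
  ]
}}

```text
clock: 7.32
tcp_pos: [0.5295, -0.0694, 0.2389]
orientation: [-1.555, -0.275, 0.274]
contact_force: [-7.9, 0.2, 20.1]
grip_width: 0.0001
```

Pressing gives 20 N with no further travel, and the tips are at z = 0.225, so the gate is against its stop. Next is the hatch grip.

>>> {"name": "send_rows", "arguments": {
  "plan": [
    [0,-2.0,0,0,0],
    [0,-2.0,0,0,0],
    [0.9,0,3.6,0,0.6],
    [0.9,0,3.6,0,0.6],
    [1.0,0,3.7,0,0.6],
    [1.0,0,3.8,0,0.6],
    [0,0,0,0,0.6],
    [0,0,0,0,0.6],
    [0,0,0,0,0.6]
  ]
}}

```text
clock: 8.45
tcp_pos: [0.5148, 0.0802, 0.2761]
orientation: [-1.554, -0.273, 0.273]
contact_force: [0.1, -0.1, 0.0]
grip_width: 0.0512
```

```bash
python3 - <<'E'
from h import *
p=np.load("house.npy")
g=house(nest2house([0,.04,.064]),p)[0]
to(g[0],g[1],.152,20)
f=snap("wrist","w3.png",s=1.5)
h=[[sx*.025,.04+sy*.006,.080] for sx in(-1,1) for sy in(-1,1)]+[[sx*.075,.0+sy*.075,.048] for sx in(-1,1) for sy in(-1,1)]
print(((proj(house(nest2house(h),p),f)+.5)*1.5-.5).round(0).tolist())
E
```

```text
t 8.45 tcp [0.5148 0.0802 0.2761] yaw 19.92 spin -0.08 cm (now) [ 0.09 12.41  0.11] cm(after spin) [ 0.08 12.41  0.1 ] F [ 0.06 -0.06  0.03] w 0.0512
[[370.0, 227.0], [393.0, 227.0], [370.0, 322.0], [394.0, 322.0], [192.0, 166.0], [440.0, 164.0], [174.0, 420.0], [446.0, 421.0]]
```

View pics/w3.png

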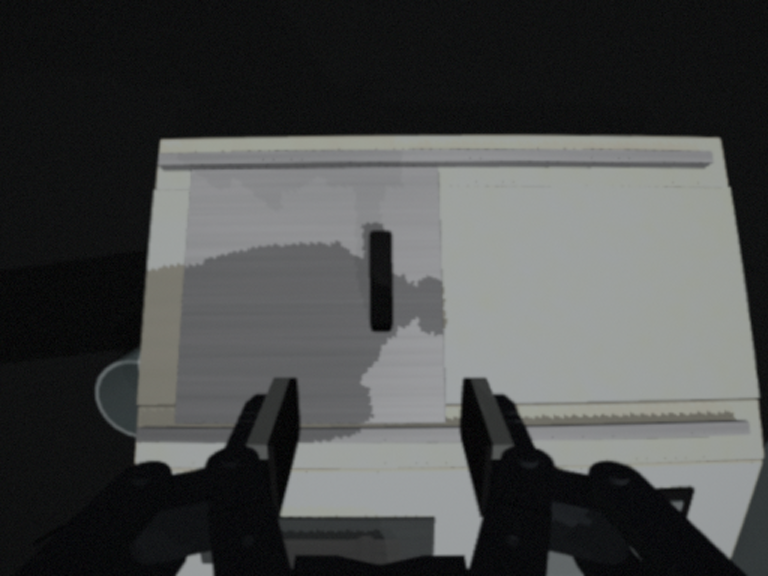

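The wrist view matches my housing model to within about 2 mm: the fin is at x 370–392, y 232–330 (1.5x), against a prediction of 370–394, 227–322. I'll lower and grip the fin.

>>> {"name": "send_rows", "arguments": {
  "plan": [
    [0.1,3,0,0,0.6],
    [0,3,0,0,0.6],
    [0,3,0,0,0.6],
    [0,2,0,0,0.6],
    [0,1.2,0,0,0.6],
    [0,0,0,0,0.6],
    [0,0,0,0,0.6]
  ],
  "force": 30
}}

```text
clock: 9.38
tcp_pos: [0.5162, 0.0821, 0.1551]
orientation: [-1.553, -0.275, 0.273]
contact_force: [-0.3, -0.5, 1.3]
grip_width: 0.0512
```

>>> {"name": "send_rows", "arguments": {
  "plan": [
    [0,0,0,0,0.0],
    [0,0,0,0,0.0],
    [0,0,0,0,0.0],
    [0,0,0,0,0.0],
    [0,0,0,0,0.0]
  ]
}}

```text
clock: 10.0
tcp_pos: [0.5158, 0.0821, 0.1548]
orientation: [-1.554, -0.275, 0.274]
contact_force: [-1.2, -0.3, 5.8]
grip_width: 0.0113
```

>>> {"name": "send_rows", "arguments": {
  "plan": [
    [1,-0.1,0,0,0],
    [2,0,0,0,0],
    [2,0,0,0,0],
    [2,0,0,0,0],
    [2,0,0,0,0],
    [2,0,0,0,0],
    [2,0,0,0,0],
    [1,0,0,0,0],
    [0.5,0,0,0,0],
    [0,0,0,0,0],
    [0,0,0,0,0]
  ]
}}

```text
clock: 11.38
tcp_pos: [0.6514, 0.1324, 0.155]
orientation: [-1.552, -0.275, 0.275]
contact_force: [0.3, 4.6, -4.4]
grip_width: 0.0115
```

```bash
python3 - <<'E'
from h import *
p=np.load("house.npy")
g=house(nest2house([0,.19,.064]),p)[0]
to(g[0],g[1],.152,20)
E
```

```text
t 11.38 tcp [0.6514 0.1324 0.155 ] yaw 20.09 spin 0.09 cm (now) [ 0.46  0.3  -0.12] cm(after spin) [ 0.46  0.3  -0.12] F [ 0.32  4.56 -4.36] w 0.0115
```

>>> {"name": "send_rows", "arguments": {
  "plan": [
    [0.3,0,0,0,0],
    [0.3,0,0,0,0],
    [0,0,0,0,0],
    [0,0,0,0,0]
  ]
}}

```text
clock: 11.88
tcp_pos: [0.6556, 0.134, 0.155]
orientation: [-1.553, -0.272, 0.278]
contact_force: [-5.5, 2.6, -0.4]
grip_width: 0.0114
```

>>> {"name": "send_rows", "arguments": {
  "plan": [
    [0.2,0,0,0,0],
    [0.1,0,0,0,0],
    [0,0,0,0,0],
    [0,0,0,0,0]
  ]
}}

```text
clock: 12.38
tcp_pos: [0.6556, 0.1339, 0.1549]
orientation: [-1.555, -0.267, 0.283]
contact_force: [-16.7, -0.4, 7.6]
grip_width: 0.0114
```

The hatch stopped hard after about 149 mm of travel, at 17 N. I'll release, lift and look.

>>> {"name": "send_rows", "arguments": {
  "plan": [
    [0,0,0,0,0.6],
    [0,0,0,0,0.6],
    [0,0,0,0,0.6],
    [0,0,0,0,0.6],
    [0,-3,0,0,0.6],
    [0,-3,0,0,0.6],
    [0,-3,0,0,0.6],
    [-4,-3,-0.5,0,0.6],
    [-5,0,-1,0,0.6],
    [-5,0,-1,0,0.6],
    [-5,0,-1,0,0.6]
  ]
}}

```text
clock: 13.75
tcp_pos: [0.4925, 0.036, 0.2754]
orientation: [-1.554, -0.275, 0.274]
contact_force: [-0.2, -0.1, 0.6]
grip_width: 0.0514
```

>>> {"name": "send_rows", "arguments": {
  "plan": [
    [0,0,0,0,0.6],
    [0,0,0,0,0.6],
    [0,0,0,0,0.6]
  ]
}}

```text
clock: 14.12
tcp_pos: [0.4948, 0.0378, 0.2755]
orientation: [-1.552, -0.276, 0.275]
contact_force: [0.9, 0.5, -0.3]
grip_width: 0.0515
```

```bash
python3 - <<'E'
from h import *
p=np.load("house.npy")
to(*house(nest2house([0,0,0]),p)[0][:2],.2,20)
f=snap("wrist","w4.png",s=1.5)
m=[[sx*.037,sy*.037,.006] for sx in(-1,1) for sy in(-1,1)]+[[sx*.065,.0+sy*.065,.042] for sx in(-1,1) for sy in(-1,1)]+[[0,.150+.075*s,.048] for s in(-1,1)]
print(((proj(house(nest2house(m),p),f)+.5)*1.5-.5).round(0).tolist())
E
```

```text
t 14.12 tcp [0.4948 0.0378 0.2755] yaw 20.12 spin 0.12 cm (now) [-0.59  7.55  0.2 ] cm(after spin) [-0.58  7.55  0.2 ] F [ 0.86  0.48 -0.25] w 0.0515
[[314.0, 195.0], [428.0, 195.0], [311.0, 308.0], [430.0, 309.0], [260.0, 128.0], [480.0, 128.0], [249.0, 349.0], [490.0, 349.0], [505.0, 230.0], [763.0, 233.0]]
```

View pics/w4.png

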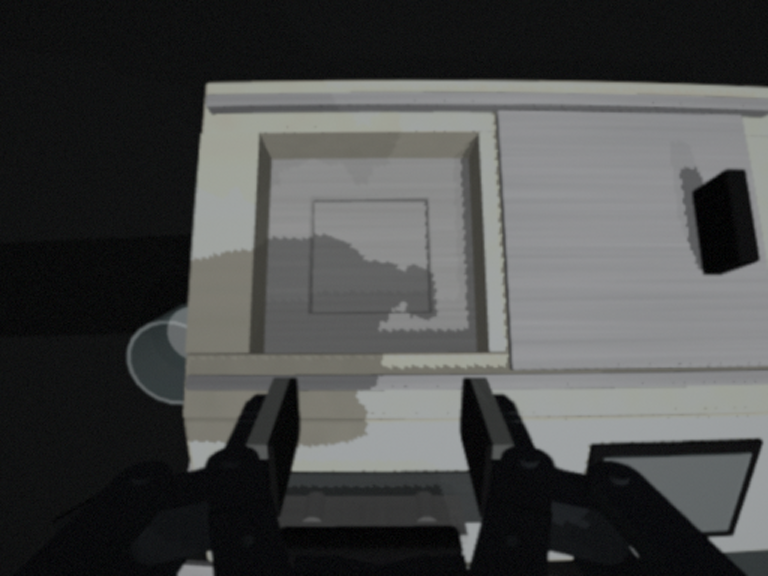

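The wrist view shows the empty cavity, with corners at about (313,199), (428,199), (310,312) and (432,312). The hatch is clear to the right of x≈500. I'll refine the nest pose from this.

```bash
python3 - <<'E'
from h import *
import pickle
p=np.load("house.npy"); f=pickle.load(open("pics/w4.pkl","rb"))
im=f["image"]; cv2.imwrite("pics/w4z.png",cv2.resize(im[80:240,160:345,::-1],None,fx=4,fy=4,interpolation=cv2.INTER_CUBIC))
m=np.array([[-1,-1],[-1,1],[1,-1],[1,1]])
P=np.r_[np.c_[m*.037,[.006]*4],np.c_[m*.065,[.042]*4]]
px=(np.array([[313,199],[428,199],[310,312],[432,312],[261,133],[478,133],[250,352],[488,352]])+.5)/1.5-.5
q=least_squares(lambda q:(proj(house(nest2house(P),q),f)-px).ravel(),p,loss='soft_l1',x_scale=[.01,.01,.01])
print(p,q.x,np.degrees(q.x[2]),q.fun.reshape(-1,2).round(1).tolist(),house(nest2house([0,0,0]),q.x))
np.save("house2.npy",q.x)
E
```

```text
[ 0.48142987  0.05742163 -1.22089886] [ 0.48207405  0.05517766 -1.21910895] -69.8497974318352 [[0.3, 0.0], [-0.1, -0.1], [0.4, 0.1], [-1.2, -0.0], [-0.7, -0.4], [1.1, -0.7], [-0.8, 0.8], [1.0, 0.6]] [[0.48930818 0.03546301 0.08862693]]
```

View pics/w4z.png

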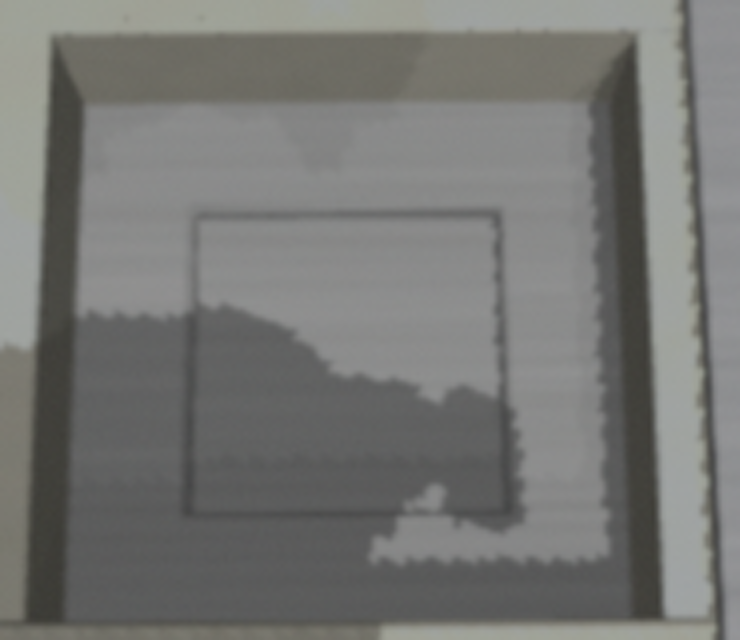

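>>> {"name": "send_rows", "arguments": {
  "plan": [
    [-1.8,0,-3.9,0,0.6],
    [-1.8,0,-3.9,0,0.6],
    [-1.8,0,-3.9,0,0.6],
    [-1.8,0,-3.9,0,0.6],
    [-1.8,0,-3.9,0,0.6],
    [-1.8,0,-3.9,0,0.6],
    [-1.8,0,-3.9,0,0.6],
    [-1.8,3,-3.9,0,0.6],
    [-1.8,4,-3.9,0,0.6],
    [-1.8,4,-3.9,0,0.6],
    [0,0,0,0,0.6],
    [0,0,0,0,0.6]
  ]
}}

```text
clock: 15.68
tcp_pos: [0.4595, -0.3904, 0.165]
orientation: [-1.552, -0.276, 0.275]
contact_force: [0.3, 0.6, 0.3]
grip_width: 0.0511
```

>>> {"name": "send_rows", "arguments": {
  "plan": [
    [0,0,0,3.3,0.6],
    [0,0,0,0,0.6],
    [0,0,0,0,0.6]
  ]
}}

```text
clock: 16.05
tcp_pos: [0.4593, -0.3906, 0.1662]
orientation: [-1.559, -0.232, 0.231]
contact_force: [0.6, -0.3, 0.3]
grip_width: 0.0514
```

```bash
python3 - <<'E'
from h import *
to(.4575,-.3935,.042,16.8)
f=snap("wrist","w5.png",s=1.5)
E
```

```text
t 16.05 tcp [ 0.4593 -0.3906  0.1662] yaw 16.9 spin 0.1 cm (now) [-0.26 12.42 -0.21] cm(after spin) [-0.25 12.42 -0.23] F [ 0.59 -0.31  0.32] w 0.0514
```

View pics/w5.png

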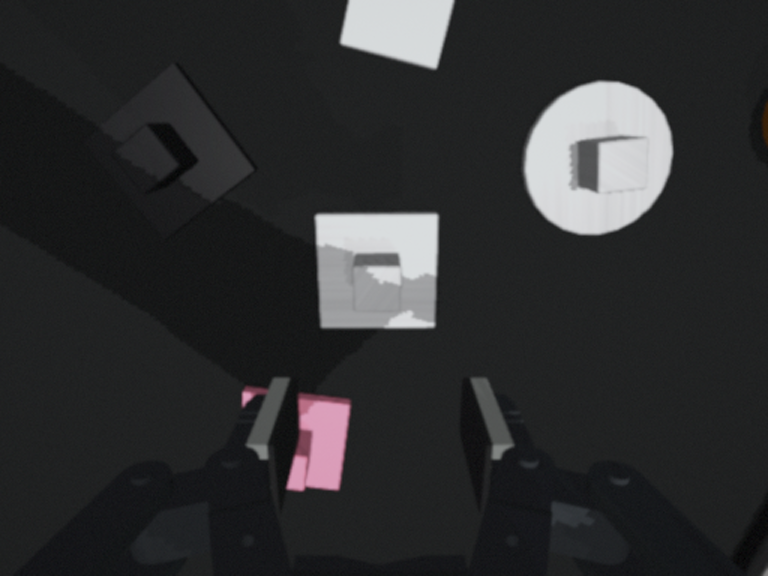

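The square white carrier is centred near (378,270) in the 1.5x view and lined up with the jaws. The pink and black look-alikes, the round carrier and the oblong carrier are clear of it.

```bash
python3 - <<'E'
from h import *
import pickle
f=pickle.load(open("pics/w5.pkl","rb"))
c=(np.array([[315,213],[438,213],[436,328],[321,328]])+.5)/1.5-.5
W=ray(c,f,.008)[:,:2]; print(W.mean(0),[np.degrees(np.arctan2(*(W[(i+1)%4]-W[i])[::-1])).round(1) for i in range(4)],[np.linalg.norm(W[(i+1)%4]-W[i]).round(4) for i in range(4)])
w=ray((np.array([[353,267],[401,267],[402,312],[353,311]])+.5)/1.5-.5,f,.038)[:,:2]; print(w.mean(0),[np.linalg.norm(w[(i+1)%4]-w[i]).round(4) for i in range(4)])
to(*W.mean(0),.042,16.9)
E
```

```text
[ 0.45872388 -0.39362626] [np.float64(16.9), np.float64(-72.0), np.float64(-163.1), np.float64(107.5)] [np.float64(0.0701), np.float64(0.0711), np.float64(0.0707), np.float64(0.071)]
[ 0.45878288 -0.39398018] [np.float64(0.0253), np.float64(0.0255), np.float64(0.0267), np.float64(0.0249)]
t 16.1 tcp [ 0.459  -0.3908  0.1661] yaw 16.86 spin -0.04 cm (now) [-0.12 12.41 -0.25] cm(after spin) [-0.11 12.41 -0.26] F [-0.06 -0.22 -0.64] w 0.051
```

>>> {"name": "send_rows", "arguments": {
  "plan": [
    [-0.1,2,-0.25,0,0.6],
    [0,3,0,0,0.6],
    [0,3,0,0,0.6],
    [0,3,0,0,0.6],
    [0,2,0,0,0.6],
    [0,0.6,0,0,0.6],
    [0,0,0,0,0.6],
    [0,0,0,0,0.6]
  ],
  "force": 25
}}

```text
clock: 17.1
tcp_pos: [0.4588, -0.3944, 0.0303]
orientation: [-1.56, -0.231, 0.228]
contact_force: [-0.3, 0.7, 0.4]
grip_width: 0.0512
```

>>> {"name": "send_rows", "arguments": {
  "plan": [
    [0,0,0,0,0],
    [0,0,0,0,0],
    [0,0,0,0,0],
    [0,0,0,0,0],
    [0,0,0,0,0],
    [0,0,0,0,0]
  ]
}}

```text
clock: 17.85
tcp_pos: [0.4586, -0.3943, 0.0302]
orientation: [-1.56, -0.23, 0.229]
contact_force: [-1.4, 0.2, 6.4]
grip_width: 0.0255
```

>>> {"name": "send_rows", "arguments": {
  "plan": [
    [0,-0.5,0,0,0],
    [0,-1,0,0,0],
    [0,-3,0,0,0],
    [0,-3,0,0,0],
    [0,-3,0,0,0],
    [0,-3,0,0,0],
    [0,-3,0,0,0],
    [0,-3,0,0,0],
    [0,-3,0,-3.2,0],
    [0,-3,0,0,0],
    [0,-1,0,0,0],
    [0,0,0,0,0]
  ]
}}

```text
clock: 19.35
tcp_pos: [0.458, -0.3939, 0.2944]
orientation: [-1.554, -0.273, 0.273]
contact_force: [-0.4, 0.2, -2.6]
grip_width: 0.0258
```

```bash
python3 - <<'E'
from h import *
p=np.load("house2.npy")
to(*house([-.005,.118,0],p)[0][:2],.2,20.15)
f=snap("wrist","w6.png",s=1.5)
E
```

```text
t 19.35 tcp [ 0.458  -0.3939  0.2944] yaw 19.95 spin -0.2 cm (now) [29.38  9.42 41.94] cm(after spin) [29.53  9.44 41.83] F [-0.44  0.24 -2.59] w 0.0258
```

View pics/w6.png

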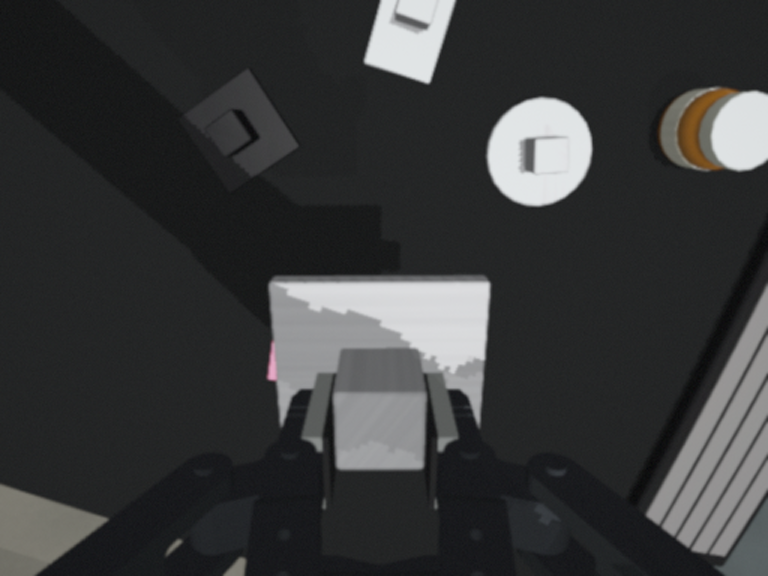

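The carrier is held straight, with its front plate edge level at y≈280. I'll move over the open hatch plate and use that sloping surface to pivot the carrier to 30° in the jaws.

>>> {"name": "send_rows", "arguments": {
  "plan": [
    [2.4,0,3.5,0,0],
    [2.4,0,3.5,0,0],
    [2.4,0,3.5,0,0],
    [2.5,0,3.5,0,0],
    [2.5,0,3.5,0,0],
    [2.5,0,3.5,0,0],
    [2.5,0,3.5,0,0],
    [2.5,0,3.5,0,0],
    [2.5,0,3.5,0,0],
    [2.5,0,3.5,0,0],
    [2.4,0,3.5,0,0],
    [2.4,0,3.4,0,0]
  ]
}}

```text
clock: 20.9
tcp_pos: [0.5919, 0.1016, 0.2925]
orientation: [-1.553, -0.271, 0.276]
contact_force: [1.3, -0.2, -1.4]
grip_width: 0.0255
```

>>> {"name": "send_rows", "arguments": {
  "plan": [
    [0,0,0,0,0],
    [0,3,0,0,0],
    [0,3,0,0,0],
    [0,3,0,0,0],
    [0,0.9,0,0,0],
    [0,0,0,0,0],
    [0,0,0,0,0]
  ]
}}

```text
clock: 21.78
tcp_pos: [0.5932, 0.1006, 0.1965]
orientation: [-1.553, -0.275, 0.272]
contact_force: [-0.4, -0.0, -1.8]
grip_width: 0.0257
```

```bash
python3 - <<'E'
from h import *
p=np.load("house2.npy")
to(*house([-.005,.118,0],p)[0][:2],.18,20.15)
f=snap("wrist","w7.png",s=1.5)
E
```

```text
t 21.77 tcp [0.5932 0.1006 0.1965] yaw 19.94 spin -0.21 cm (now) [-0.2   1.65  0.06] cm(after spin) [-0.19  1.65  0.06] F [-0.39 -0.01 -1.81] w 0.0257
```

View pics/w7.png

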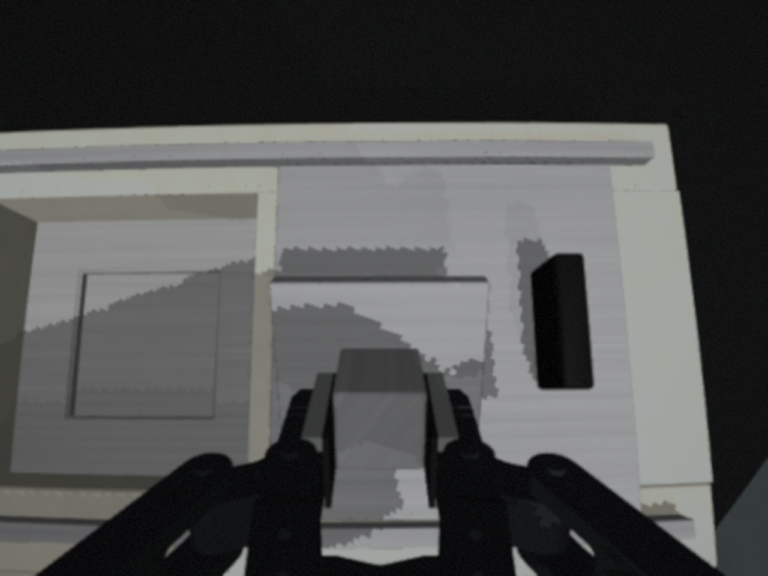

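The plate is above bare hatch, between the chamber and the fin, and clear of the rails. I'll lower gently onto the slope.

>>> {"name": "send_rows", "arguments": {
  "plan": [
    [0,0.8,0,0,0],
    [0,0.6,0,0,0],
    [0,0.3,0,0,0],
    [0,0.2,0,0,0],
    [0,0.2,0,0,0],
    [0,0,0,0,0]
  ],
  "force": 20
}}

```text
clock: 22.58
tcp_pos: [0.5915, 0.1035, 0.1755]
orientation: [-1.551, -0.275, 0.275]
contact_force: [-6.1, 4.7, 8.2]
grip_width: 0.0257
```

>>> {"name": "send_rows", "arguments": {
  "plan": [
    [0,0.2,0,0,0],
    [0,0.1,0,0,0],
    [0,0,0,0,0]
  ]
}}

```text
clock: 22.95
tcp_pos: [0.5912, 0.1044, 0.1727]
orientation: [-1.55, -0.275, 0.276]
contact_force: [-7.3, 5.6, 9.8]
grip_width: 0.0256
```

>>> {"name": "send_rows", "arguments": {
  "plan": [
    [0,0.15,0,0,0],
    [0,0.15,0,0,0],
    [0,0.15,0,0,0],
    [0,0,0,0,0]
  ]
}}

```text
clock: 23.45
tcp_pos: [0.5909, 0.1053, 0.1681]
orientation: [-1.549, -0.276, 0.276]
contact_force: [-8.7, 7.4, 9.6]
grip_width: 0.0252
```

```bash
python3 - <<'E'
from h import *
p=np.load("house2.npy")
to(*house([-.005,.118,0],p)[0][:2],.164,20.15)
f=snap("wrist","w8.png",s=1.5)
E
```

```text
t 23.45 tcp [0.5909 0.1053 0.1681] yaw 20.16 spin 0.01 cm (now) [-0.14  0.41 -0.46] cm(after spin) [-0.14  0.41 -0.45] F [-8.67  7.42  9.61] w 0.0252
```

View pics/w8.png

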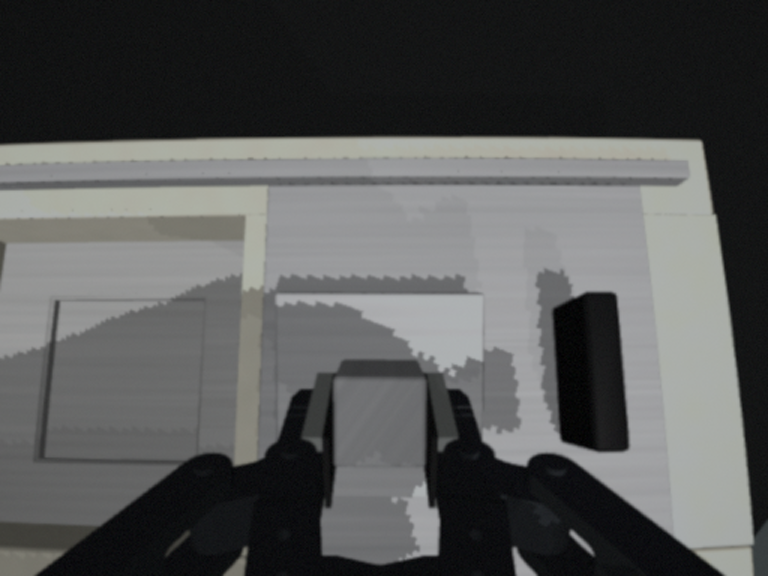

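>>> {"name": "send_rows", "arguments": {
  "plan": [
    [0,0.15,0,0,0],
    [0,0.15,0,0,0],
    [0,0,0,0,0]
  ]
}}

```text
clock: 23.88
tcp_pos: [0.5907, 0.1056, 0.165]
orientation: [-1.548, -0.276, 0.277]
contact_force: [-7.7, 8.1, 8.6]
grip_width: 0.0257
```

>>> {"name": "send_rows", "arguments": {
  "plan": [
    [0,0.1,0,0,0],
    [0,0.1,0,0,0],
    [0,0,0,0,0]
  ]
}}

```text
clock: 24.25
tcp_pos: [0.5906, 0.1057, 0.163]
orientation: [-1.548, -0.276, 0.277]
contact_force: [-8.4, 8.9, 9.0]
grip_width: 0.0258
```

```bash
python3 - <<'E'
from h import *
p=np.load("house2.npy")
to(*house([-.005,.118,0],p)[0][:2],.164,20.15)
f=snap("wrist","w9.png",s=1.5); snap("scene","s9.png",(245,145,425,335),3)
E
```

```text
t 24.25 tcp [0.5906 0.1057 0.163 ] yaw 20.18 spin 0.03 cm (now) [-0.13 -0.1  -0.5 ] cm(after spin) [-0.13 -0.1  -0.5 ] F [-8.42  8.91  9.02] w 0.0258
```

View pics/w9.png

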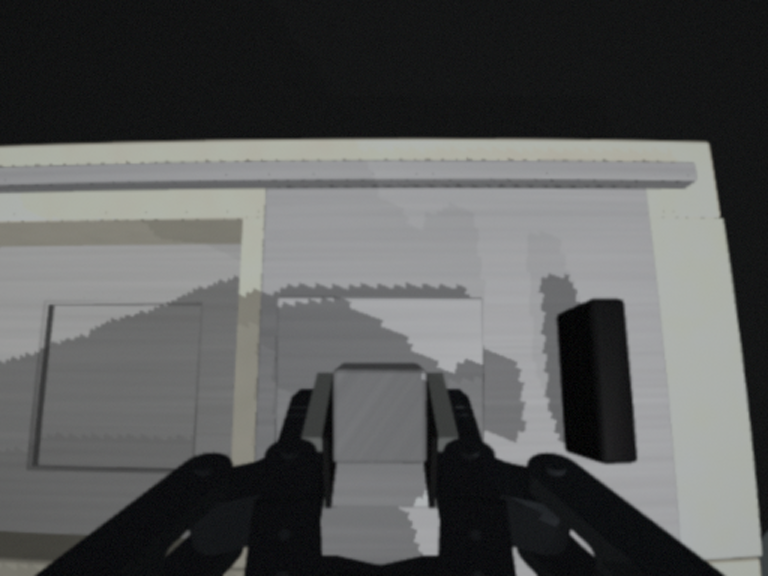

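View pics/s9.png

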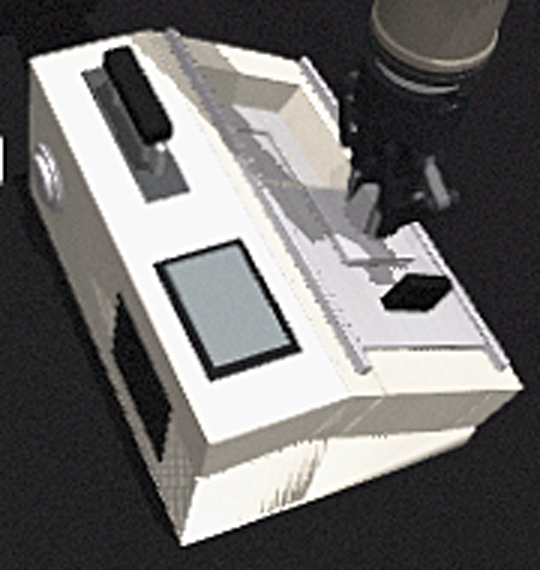

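>>> {"name": "send_rows", "arguments": {
  "plan": [
    [0,0.1,0,0,0],
    [0,0.1,0,0,0],
    [0,0,0,0,0]
  ]
}}

```text
clock: 24.72
tcp_pos: [0.5906, 0.1057, 0.161]
orientation: [-1.548, -0.276, 0.277]
contact_force: [-8.4, 9.5, 8.1]
grip_width: 0.0256
```

>>> {"name": "send_rows", "arguments": {
  "plan": [
    [0,0.1,0,0,0],
    [0,0.1,0,0,0],
    [0,0,0,0,0]
  ]
}}

```text
clock: 25.1
tcp_pos: [0.5906, 0.1057, 0.1589]
orientation: [-1.548, -0.276, 0.277]
contact_force: [-8.7, 8.6, 8.3]
grip_width: 0.0251
```

```bash
python3 - <<'E'
from h import *
p=np.load("house2.npy")
to(*house([-.005,.118,0],p)[0][:2],.164,20.15)
f=snap("wrist","w10.png",s=1.5)
E
```

```text
t 25.1 tcp [0.5906 0.1057 0.1589] yaw 20.19 spin 0.04 cm (now) [-0.13 -0.51 -0.5 ] cm(after spin) [-0.13 -0.51 -0.5 ] F [-8.65  8.64  8.28] w 0.0251
```

View pics/w10.png

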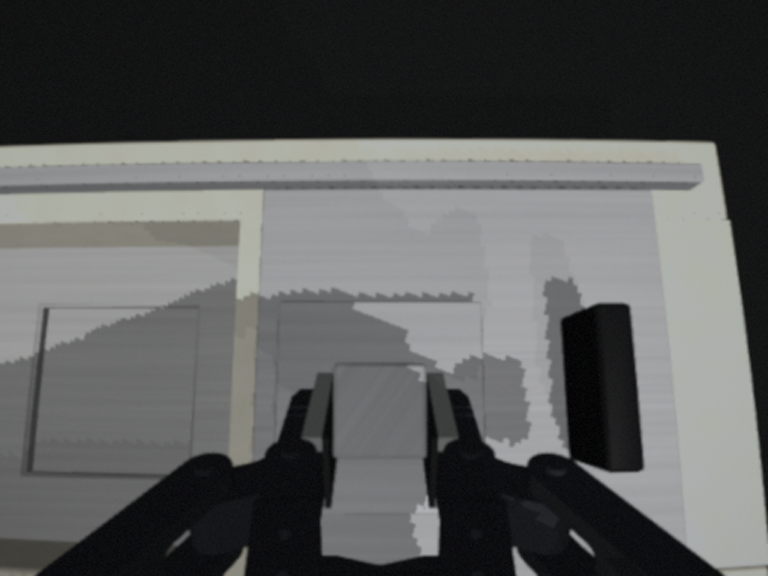

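```bash
cat >> h.py <<'E'
def carrier_fit(f,o,px,keys,s=1.5):
    """carrier pose in 'level tool' frame: a along jaw, b = horizontal downhill(+tool z), c up; tilt about jaw axis"""
    M=R.from_rotvec(o["orientation"]).as_matrix(); a=np.arctan2(M[1,0],M[0,0])
    ex=np.array([np.cos(a),np.sin(a),0]); eb=np.array([-np.sin(a),np.cos(a),0]); ez=np.array([0,0,1.])
    loc={"pfl":(-.035,.035,.008),"pfr":(.035,.035,.008),"tfl":(-.013,.013,.038),"tfr":(.013,.013,.038),"tnl":(-.013,-.013,.038),"tnr":(.013,-.013,.038),"pbl":(-.035,.035,0),"pbr":(.035,.035,0)}
    L=np.array([loc[k] for k in keys]); px=(np.array(px)+.5)/s-.5
    def W(q):
        x,b,c,th=q; l=L
        # tilt: top leans downhill (+b); far(+b) edge drops
        bb=l[:,1]*np.cos(th)+l[:,2]*np.sin(th); cc=-l[:,1]*np.sin(th)+l[:,2]*np.cos(th)
        return o["tcp_pos"]+np.outer(l[:,0]+x,ex)+np.outer(bb+b,eb)+np.outer(cc+c,ez)
    q=least_squares(lambda q:(proj(W(q),f)-px).ravel(),[0,0,-.03,.3],x_scale=[.01,.01,.01,.1],loss='soft_l1')
    print("x,b,c mm",(q.x[:3]*1000).round(1),"tilt",np.degrees(q.x[3]).round(2),"res",q.fun.reshape(-1,2).round(1).tolist())
    return q.x
E
python3 - <<'E'
from h import *
import pickle
from bench import r
o=r.get_obs(); f=pickle.load(open("pics/w10.pkl","rb"))
K=["pfl","pfr","tfl","tfr","tnl","tnr"]
carrier_fit(f,o,[[278,302],[481,302],[333,364],[425,364],[332,457],[426,457]],K)
f6=pickle.load(open("pics/w6.pkl","rb"))
o6=dict(o); o6["tcp_pos"]=np.array([.458,-.3939,.2944]); o6["orientation"]=np.array([-1.554,-.273,.273])
carrier_fit(f6,o6,[[270,284],[489,284],[340,349],[421,349],[333,468],[426,468]],K)
im=f["image"]; cv2.imwrite("pics/w10z.png",cv2.resize(im[190:384,160:345,::-1],None,fx=3,fy=3,interpolation=cv2.INTER_CUBIC))
E
```

```text
x,b,c mm [ -0.4 -11.  -27.6] tilt 28.11 res [[0.6, -0.1], [-1.0, -0.2], [0.1, -0.4], [-0.0, -0.4], [0.0, 0.6], [0.0, 0.6]]
x,b,c mm [ -0.3  -0.9 -16.2] tilt 26.54 res [[-0.1, 0.1], [0.1, 0.1], [-7.8, 2.4], [6.4, 2.3], [-3.8, -7.2], [3.7, -7.2]]
```

View pics/w10z.png

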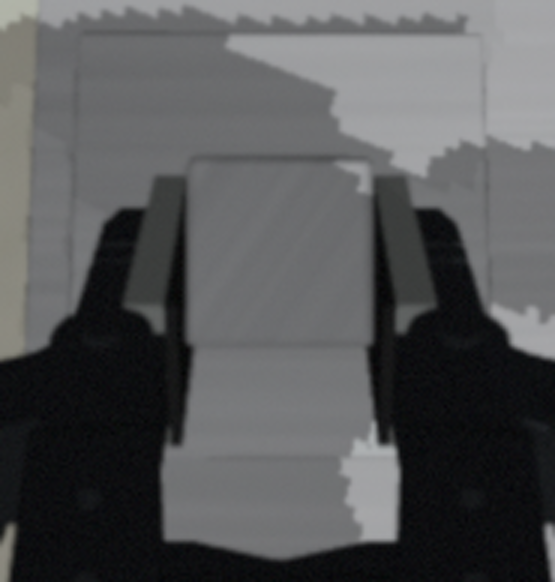

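The fit gives a tilt of 28.1°, so it's nearly flush. A little more.

>>> {"name": "send_rows", "arguments": {
  "plan": [
    [0,0.1,0,0,0],
    [0,0.1,0,0,0],
    [0,0,0,0,0]
  ]
}}

```text
clock: 25.52
tcp_pos: [0.5906, 0.1056, 0.1577]
orientation: [-1.549, -0.276, 0.277]
contact_force: [-11.3, 7.9, 14.1]
grip_width: 0.0251
```

>>> {"name": "send_rows", "arguments": {
  "plan": [
    [0,0.1,0,0,0],
    [0,0,0,0,0]
  ]
}}

```text
clock: 25.78
tcp_pos: [0.5906, 0.1056, 0.1576]
orientation: [-1.549, -0.276, 0.277]
contact_force: [-14.3, 6.7, 21.6]
grip_width: 0.0256
```

```bash
python3 - <<'E'
from h import *
f=snap("wrist","w11.png",(160,190,345,384),3)
E
```

```text
(no output)
```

View pics/w11.png

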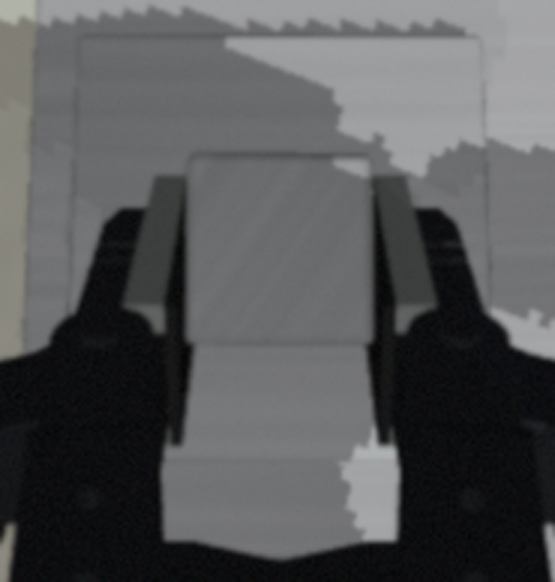

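Contact jumped to 22 N with z stopped at 0.1577, so the plate is flush with the 30° slope. I'll grip firmer and lift.

>>> {"name": "send_rows", "arguments": {
  "plan": [
    [0,-0.2,0,0,0],
    [0,0,0,0,0],
    [0,0,0,0,0]
  ],
  "force": 45
}}

```text
clock: 26.2
tcp_pos: [0.5913, 0.1051, 0.1583]
orientation: [-1.549, -0.276, 0.275]
contact_force: [-6.5, 8.2, 9.1]
grip_width: 0.0256
```

>>> {"name": "send_rows", "arguments": {
  "plan": [
    [0,-0.4,0.4,0,0],
    [0,-1,0.1,0,0],
    [0,-2,0,0,0],
    [0,-2,0,0,0],
    [0,0,0,0,0],
    [0,0,0,0,0],
    [0,0,0,0,0]
  ]
}}

```text
clock: 27.08
tcp_pos: [0.5902, 0.105, 0.21]
orientation: [-1.554, -0.272, 0.274]
contact_force: [-0.0, -0.7, -2.4]
grip_width: 0.0253
```

```bash
python3 - <<'E'
from h import *
p=np.load("house2.npy")
to(*house([0,0,0],p)[0][:2],.21,20.15)
f=snap("wrist","w12.png",(130,150,375,384),3)
snap("top","t12.png",(115,95,255,260),3.6)
E
```

```text
t 27.07 tcp [0.5902 0.105  0.21  ] yaw 19.95 spin -0.2 cm (now) [-11.87   0.02  -0.99] cm(after spin) [-11.87   0.    -0.95] F [-0.02 -0.69 -2.41] w 0.0253
```

View pics/w12.png

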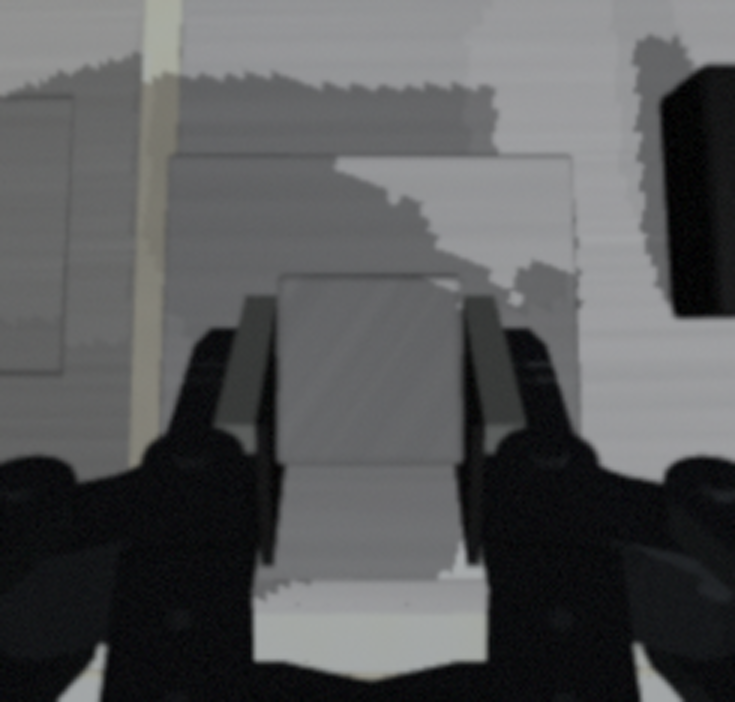

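View pics/t12.png

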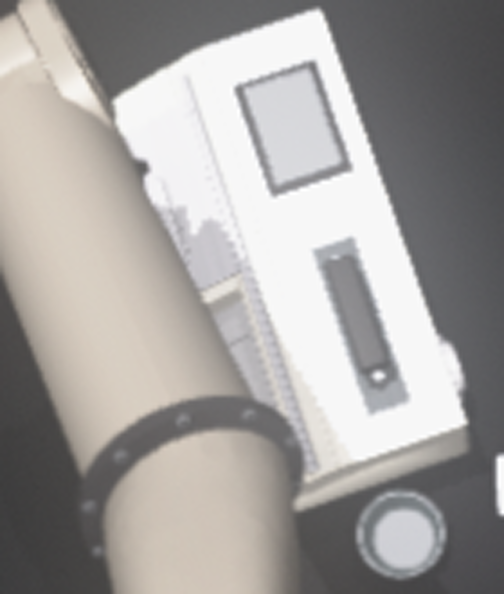

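```bash
sed -i 's/"pbr":(.035,.035,0)}/"pbr":(.035,.035,0),"pnc":(0,-.035,.008)}/' h.py; python3 - <<'E'
from h import *
import pickle
from bench import r
o=r.get_obs(); f=pickle.load(open("pics/w12.pkl","rb"))
px=np.array([[170,155],[572,155],[279,275],[463,275],[276,464],[464,464],[371,580]])
px=(px+.5)/3-.5+np.array([130,150])
q=carrier_fit(f,o,px,["pfl","pfr","tfl","tfr","tnl","tnr","pnc"],s=1)
p=np.load("house2.npy")
# where must TCP be so underside centre at nest floor
n=house(nest2house([0,0,0]),p)[0]; a=p[2]+np.pi/2
ex=np.array([np.cos(a),np.sin(a),0]); eb=np.array([-np.sin(a),np.cos(a),0]); ez=np.array([0,0,1])
for th in (q,np.array([q[0],-.0145,-.0262,0])):
    t=n-th[0]*ex-th[1]*eb-th[2]*ez; print("seat TCP",t.round(4)); to(*t,20.15)
nz=-eb*0+eb*.5+ez*C
# above by 60mm along normal
t2=n-q[0]*ex-q[1]*eb-q[2]*ez+.05*nz; print("pre",t2.round(4)); to(*t2,20.15)
# check with flush contact: perpendicular distance of underside from hatch plane at TCP(.5906,.1056,.1576)
d=house(nest2house([0,.118,.048]),p)[0]; T=np.array([.5906,.1056,.1576])
print("perp TCP-plane at flush",((T-d)@nz*1000).round(1),"fit perp",((-q[1]*.5-q[2]*C)*1000).round(1))
E
```

```text
x,b,c mm [ -0.3 -11.2 -26.4] tilt 29.77 res [[0.0, 0.2], [-0.1, 0.2], [-0.2, -0.3], [-0.0, -0.3], [-0.1, 0.2], [0.5, 0.3], [-0.1, -0.4]]
seat TCP [0.4857 0.046  0.115 ]
t 27.18 tcp [0.5903 0.1051 0.2101] yaw 19.95 spin -0.2 cm (now) [-11.84   9.52  -1.99] cm(after spin) [-11.85   9.51  -1.94] F [ 0.44 -0.08 -1.7 ] w 0.0249
seat TCP [0.4846 0.0492 0.1148]
t 27.18 tcp [0.5903 0.1051 0.2101] yaw 19.95 spin -0.2 cm (now) [-11.84   9.54  -1.65] cm(after spin) [-11.85   9.53  -1.61] F [ 0.44 -0.08 -1.7 ] w 0.0249
pre [0.4771 0.0695 0.1583]
t 27.18 tcp [0.5903 0.1051 0.2101] yaw 19.95 spin -0.2 cm (now) [-11.85   5.19   0.52] cm(after spin) [-11.85   5.18   0.56] F [ 0.44 -0.08 -1.7 ] w 0.0249
perp TCP-plane at flush 27.2 fit perp 28.4
```

The carrier holds at 29.8° in the jaws, and the visual fit agrees with the contact to about 1 mm. I'll move above the cavity.

>>> {"name": "send_rows", "arguments": {
  "plan": [
    [-2,0,0,-0.2,0],
    [-3,0,0.1,0,0],
    [-3,0,0.2,0,0],
    [-2.5,0,0.2,0,0],
    [-1.35,0,0.1,0,0],
    [0,2,0,0,0],
    [0,1.6,0,0,0],
    [0,0,0,0,0],
    [0,0,0,0,0],
    [0,0,0,0,0]
  ]
}}

```text
clock: 28.42
tcp_pos: [0.4779, 0.0704, 0.1753]
orientation: [-1.553, -0.277, 0.275]
contact_force: [0.4, -0.8, -1.1]
grip_width: 0.0254
```

```bash
python3 - <<'E'
from h import *
to(.4771,.0695,.1583,20.15)
f=snap("wrist","w13.png",s=1.5)
E
```

```text
t 28.43 tcp [0.4779 0.0704 0.1753] yaw 20.15 spin 0.0 cm (now) [-0.11  1.7  -0.05] cm(after spin) [-0.11  1.7  -0.05] F [ 0.37 -0.82 -1.12] w 0.0254
```

View pics/w13.png

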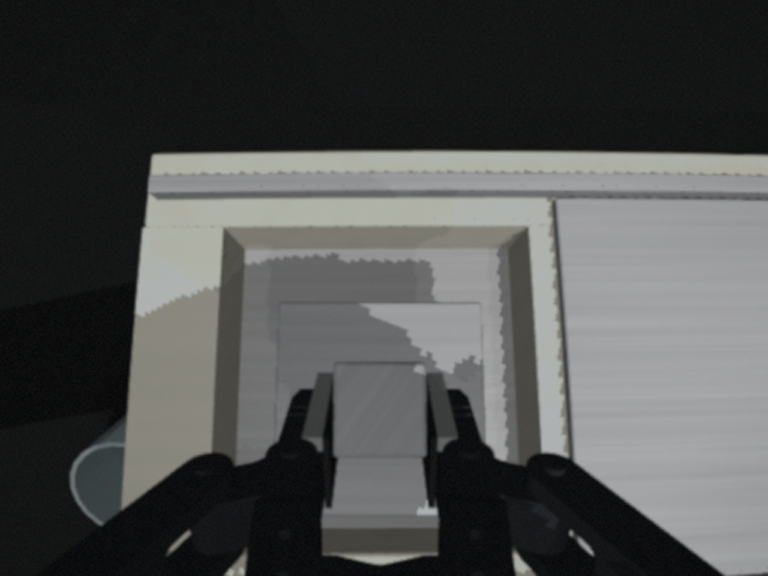

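```bash
python3 - <<'E'
from h import *
import pickle
f=pickle.load(open("pics/w13.pkl","rb")); p=np.load("house2.npy")
P=[[-.065,-.065,.042],[-.065,.065,.042],[-.065,-.065,.006],[-.065,.065,.006],[-.1,-.1,.042]]
print(((proj(house(nest2house(P),p),f)+.5)*1.5-.5).round(1).tolist())
im=f["image"]; cv2.imwrite("pics/w13z.png",cv2.resize(im[90:280,90:380,::-1],None,fx=2.7,fy=2.7,interpolation=cv2.INTER_CUBIC))
print(((proj(house(nest2house(P),p),f)-[90,90]+.5)*2.7-.5).round(1).tolist())
E
```

```text
[[224.2, 227.1], [529.8, 226.9], [246.0, 250.1], [508.7, 249.9], [151.6, 152.3]]
[[161.0, 166.2], [711.0, 165.8], [200.1, 207.5], [673.1, 207.2], [30.3, 31.6]]
```

View pics/w13z.png

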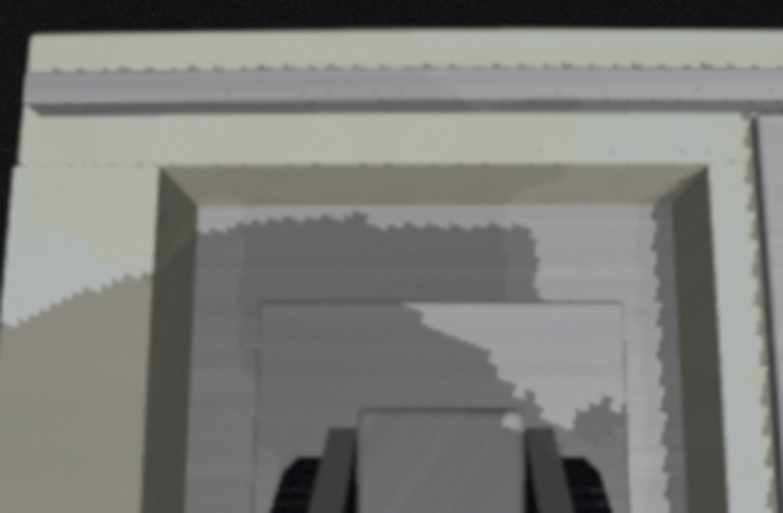

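The mouth corners match the model to within 1 mm. I'll descend along the face normal.

>>> {"name": "send_rows", "arguments": {
  "plan": [
    [-0.1,1.7,-0.05,0,0],
    [0,0.87,-0.5,0,0],
    [0,0.87,-0.5,0,0],
    [0,0.87,-0.5,0,0],
    [0,0.52,-0.3,0,0],
    [0,0,0,0,0],
    [0,0,0,0,0],
    [0,0,0,0,0]
  ]
}}

```text
clock: 29.48
tcp_pos: [0.483, 0.0527, 0.1268]
orientation: [-1.553, -0.277, 0.276]
contact_force: [-0.7, 0.7, -2.6]
grip_width: 0.0251
```

```bash
python3 - <<'E'
from h import *
to(.4857,.046,.115,20.15)
f=snap("wrist","w14.png",s=1.5)
E
```

```text
t 29.48 tcp [0.483  0.0527 0.1268] yaw 20.17 spin 0.02 cm (now) [ 0.02  1.18 -0.72] cm(after spin) [ 0.02  1.18 -0.72] F [-0.71  0.72 -2.61] w 0.0251
```

View pics/w14.png

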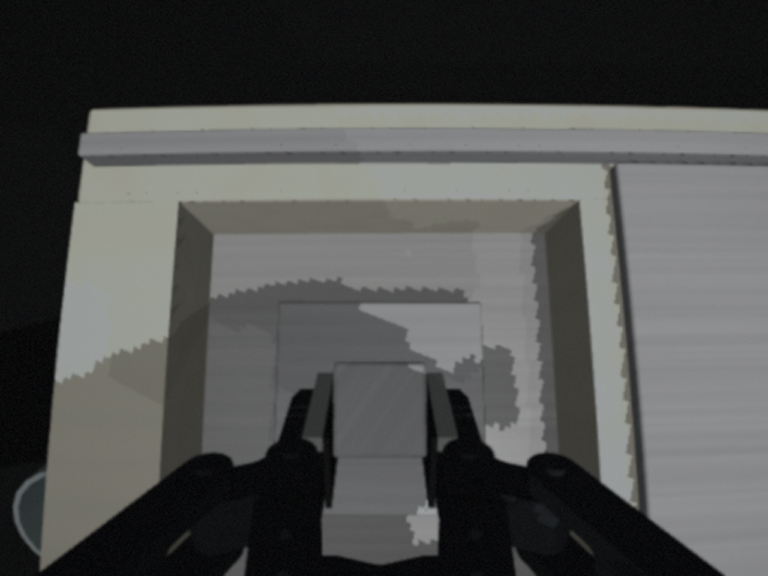

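>>> {"name": "send_rows", "arguments": {
  "plan": [
    [0,0.26,-0.16,0,0],
    [0,0.26,-0.16,0,0],
    [0,0,0,0,0],
    [0,0,0,0,0]
  ]
}}

```text
clock: 30.02
tcp_pos: [0.4839, 0.0495, 0.1213]
orientation: [-1.553, -0.276, 0.276]
contact_force: [-0.1, -0.6, -2.5]
grip_width: 0.0249
```

```bash
python3 - <<'E'
from h import *
to(.4857,.046,.115,20.15)
f=snap("wrist","w15.png",(130,130,375,384),2.3)
p=np.load("house2.npy")
P=[[-.037,-.037,.006],[-.037,.037,.006]]
print(((proj(house(nest2house(P),p),f)-[130,130]+.5)*2.3-.5).round(1).tolist())
E
```

```text
t 30.02 tcp [0.4839 0.0495 0.1213] yaw 20.15 spin 0.0 cm (now) [ 0.05  0.63 -0.39] cm(after spin) [ 0.05  0.63 -0.39] F [-0.06 -0.61 -2.49] w 0.0249
[[131.5, 164.7], [439.9, 164.6]]
```

View pics/w15.png

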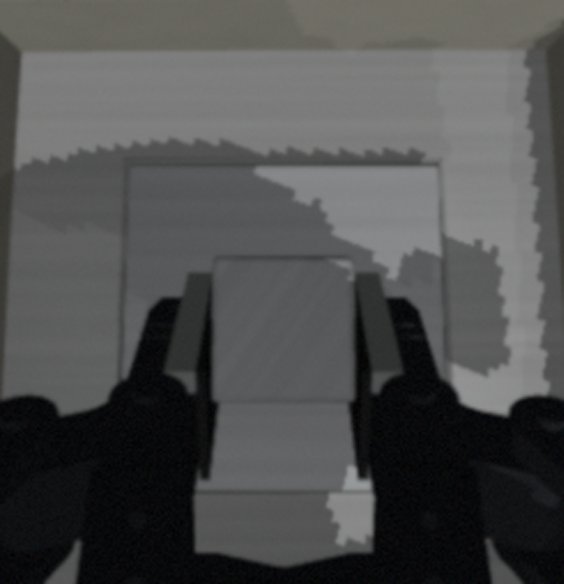

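```bash
python3 - <<'E'
import cv2,pickle
f=pickle.load(open("pics/w15.pkl","rb")); im=f["image"][190:300,175:335,::-1]
import numpy as np
im=np.clip(im.astype(float)*1.5,0,255).astype('uint8')
cv2.imwrite("pics/w15z.png",cv2.resize(im,None,fx=5,fy=5,interpolation=cv2.INTER_CUBIC))
E
```

```text
(no output)
```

View pics/w15z.png

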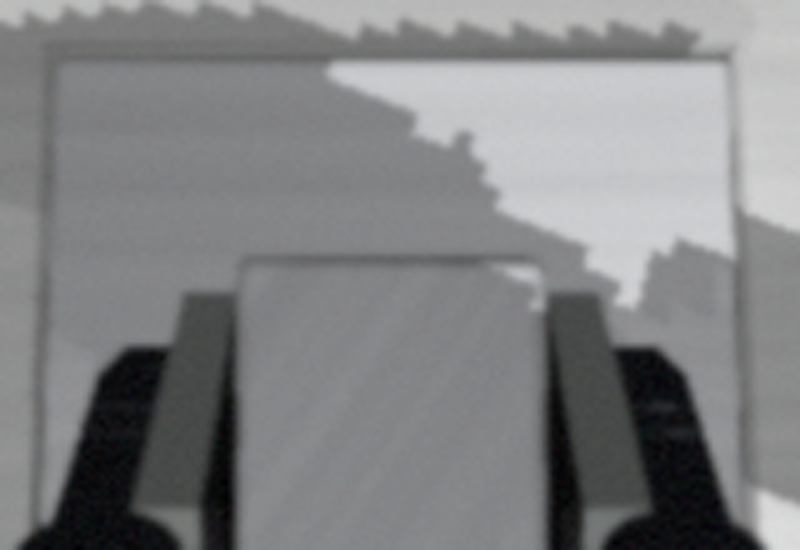

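The cavity outline (x 47–738) is centred on the plate (x 55–732). I'll continue down in small steps.

>>> {"name": "send_rows", "arguments": {
  "plan": [
    [0,0.18,-0.11,0,0],
    [0,0.17,-0.1,0,0],
    [0,0,0,0,0],
    [0,0,0,0,0]
  ]
}}

```text
clock: 30.58
tcp_pos: [0.4846, 0.0475, 0.1178]
orientation: [-1.553, -0.276, 0.276]
contact_force: [-0.3, 0.5, -2.1]
grip_width: 0.0254
```

>>> {"name": "send_rows", "arguments": {
  "plan": [
    [0,0.1,-0.06,0,0],
    [0,0.1,-0.06,0,0],
    [0,0,0,0,0],
    [0,0,0,0,0]
  ]
}}

```text
clock: 31.08
tcp_pos: [0.485, 0.0463, 0.1158]
orientation: [-1.553, -0.276, 0.276]
contact_force: [-0.1, -0.5, -2.5]
grip_width: 0.0253
```

```bash
python3 - <<'E'
from h import *
to(.4857,.046,.115,20.15)
f=snap("wrist","w16.png")
im=np.clip(f["image"][190:300,175:335,::-1].astype(float)*1.5,0,255).astype('uint8')
cv2.imwrite("pics/w16z.png",cv2.resize(im,None,fx=5,fy=5,interpolation=cv2.INTER_CUBIC))
E
```

```text
t 31.07 tcp [0.485  0.0463 0.1158] yaw 20.15 spin 0.0 cm (now) [ 0.05  0.08 -0.06] cm(after spin) [ 0.05  0.08 -0.06] F [-0.09 -0.5  -2.53] w 0.0253
```

View pics/w16z.png

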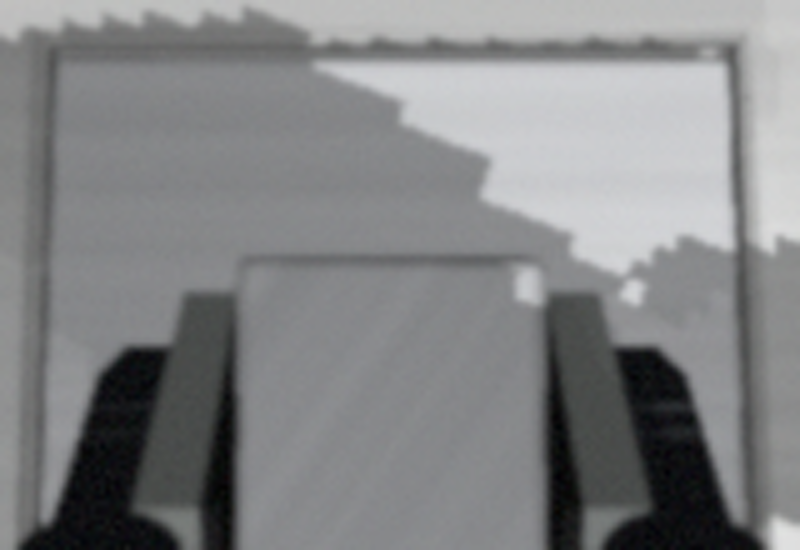

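The plate is entering the cavity with an even gap all round and no contact force. A few more small steps.

>>> {"name": "send_rows", "arguments": {
  "plan": [
    [0,0.1,-0.05,0,0],
    [0,0,0,0,0],
    [0,0,0,0,0]
  ]
}}

```text
clock: 31.5
tcp_pos: [0.4852, 0.0459, 0.1148]
orientation: [-1.553, -0.276, 0.276]
contact_force: [-0.3, 0.0, -2.7]
grip_width: 0.0252
```

>>> {"name": "send_rows", "arguments": {
  "plan": [
    [0,0.1,-0.03,0,0],
    [0,0,0,0,0],
    [0,0,0,0,0]
  ]
}}

```text
clock: 31.88
tcp_pos: [0.4853, 0.0456, 0.1138]
orientation: [-1.553, -0.276, 0.276]
contact_force: [-0.8, -0.8, -2.3]
grip_width: 0.0255
```

>>> {"name": "send_rows", "arguments": {
  "plan": [
    [0,0.1,-0.03,0,0],
    [0,0,0,0,0],
    [0,0,0,0,0]
  ]
}}

```text
clock: 32.25
tcp_pos: [0.4855, 0.0453, 0.1128]
orientation: [-1.553, -0.276, 0.276]
contact_force: [-0.3, 0.4, -1.5]
grip_width: 0.0251
```

>>> {"name": "send_rows", "arguments": {
  "plan": [
    [0,0.1,-0.05,0,0],
    [0,0,0,0,0],
    [0,0,0,0,0]
  ]
}}

```text
clock: 32.62
tcp_pos: [0.4855, 0.0453, 0.1127]
orientation: [-1.553, -0.276, 0.276]
contact_force: [-4.7, 0.5, 10.4]
grip_width: 0.0252
```

```bash
python3 - <<'E'
from h import *
to(.4857,.046,.115,20.15)
f=snap("wrist","w17.png")
im=np.clip(f["image"][190:300,175:335,::-1].astype(float)*1.5,0,255).astype('uint8')
cv2.imwrite("pics/w17z.png",cv2.resize(im,None,fx=5,fy=5,interpolation=cv2.INTER_CUBIC))
E
```

```text
t 32.62 tcp [0.4855 0.0453 0.1127] yaw 20.17 spin 0.02 cm (now) [ 0.04 -0.23  0.06] cm(after spin) [ 0.04 -0.23  0.06] F [-4.69  0.49 10.41] w 0.0252
```

View pics/w17z.png

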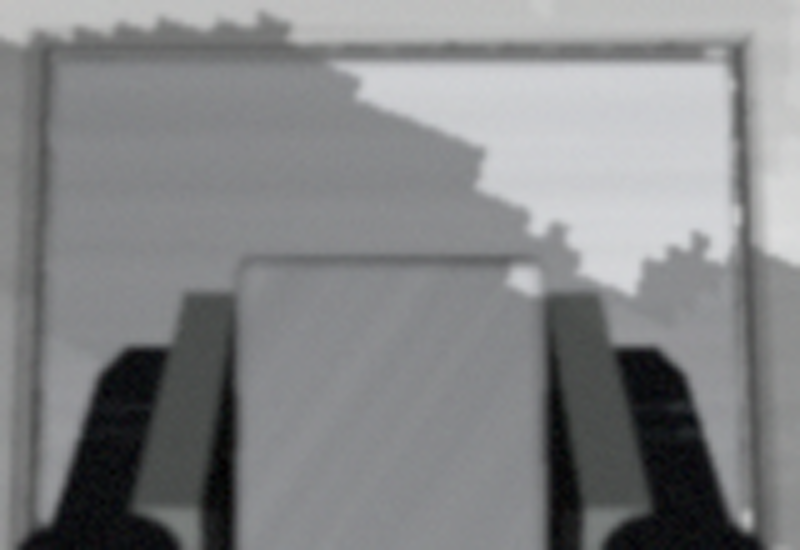

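Contact came at 10 N about 26 mm above the floor plane, where flush is about 27 mm. The cavity rim would be 6 mm higher, so this is the cavity floor. I'll soften the grip, press lightly so it lies flat, then release.

>>> {"name": "send_rows", "arguments": {
  "plan": [
    [0,0.05,0,0,0],
    [0,0,0,0,0],
    [0,0,0,0,0]
  ],
  "force": 20
}}

```text
clock: 33.05
tcp_pos: [0.4856, 0.0455, 0.1126]
orientation: [-1.554, -0.277, 0.276]
contact_force: [-6.0, 0.2, 15.8]
grip_width: 0.0252
```

>>> {"name": "send_rows", "arguments": {
  "plan": [
    [0,0,0,0,0.35],
    [0,0,0,0,0.4],
    [0,0,0,0,0.5],
    [0,0,0,0,0.55],
    [0,0,0,0,0.55],
    [0,0,0,0,0.55]
  ]
}}

```text
clock: 33.8
tcp_pos: [0.4856, 0.0448, 0.1113]
orientation: [-1.553, -0.276, 0.276]
contact_force: [-0.4, 0.2, -0.2]
grip_width: 0.047
```

```bash
python3 - <<'E'
from h import *
to(.4857,.046,.115,20.15)
f=snap("wrist","w18.png",s=1.5)
E
```

```text
t 33.8 tcp [0.4856 0.0448 0.1113] yaw 20.15 spin 0.0 cm (now) [ 0.05 -0.37  0.11] cm(after spin) [ 0.05 -0.37  0.11] F [-0.39  0.17 -0.18] w 0.047
```

View pics/w18.png

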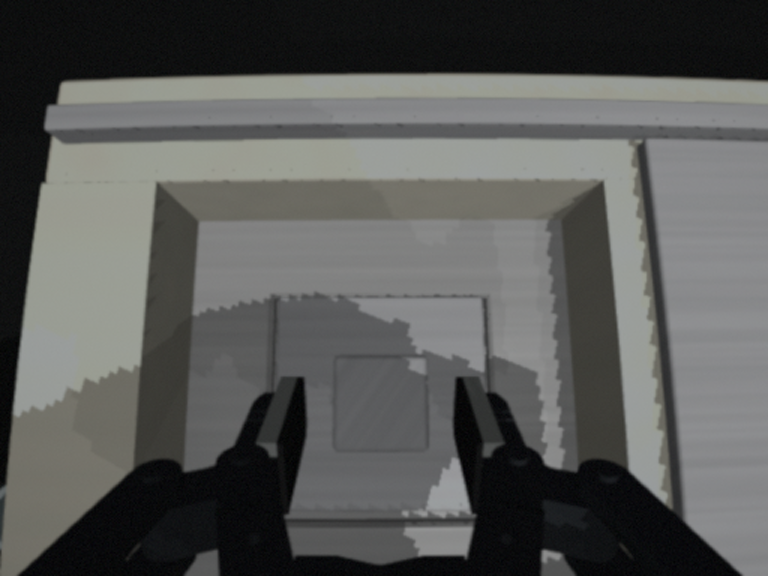

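The plate lies in the cavity and has settled against the downhill wall. I'll lift clear and inspect.

>>> {"name": "send_rows", "arguments": {
  "plan": [
    [0,-1,0,0,0.55],
    [0,-2,0,0,0.55],
    [0,-3,0,0,0.55],
    [0,-3,0,0,0.55],
    [0,-3,0,0,0.55],
    [0,-3,0,0,0.55],
    [0,0,-1,0,0.55],
    [0,0,0,0,0.55],
    [0,0,0,0,0.55],
    [0,0,0,0,0.55]
  ]
}}

```text
clock: 35.1
tcp_pos: [0.4886, 0.0356, 0.2606]
orientation: [-1.553, -0.275, 0.277]
contact_force: [0.3, -0.0, 0.4]
grip_width: 0.0472
```

```bash
python3 - <<'E'
from h import *
to(.4857,.046,.115,20.15)
f=snap("wrist","w19.png")
cv2.imwrite("pics/w19z.png",cv2.resize(f["image"][90:250,150:350,::-1],None,fx=4,fy=3.7 and 4,interpolation=cv2.INTER_CUBIC)[:600])
p=np.load("house2.npy")
m=np.array([[-1,-1],[-1,1],[1,1],[1,-1]])
# seated prediction with carrier slid downhill 2 mm
for nm,P in(("cav",np.c_[m*.037,[.006]*4]),("plate",np.c_[m*.035+[-.002,0],[.008]*4]),("post",np.c_[m*.013+[-.002,0],[.038]*4])):
    print(nm,((proj(house(nest2house(P),p),f)-[150,90]+.5)*4-.5).round(0).tolist())
E
```

```text
t 35.1 tcp [0.4886 0.0356 0.2606] yaw 20.18 spin 0.03 cm (now) [ 0.11 14.56  1.06] cm(after spin) [ 0.09 14.56  1.07] F [ 0.32 -0.    0.44] w 0.0472
cav [[260.0, 182.0], [578.0, 182.0], [586.0, 498.0], [252.0, 498.0]]
plate [[267.0, 178.0], [570.0, 179.0], [577.0, 479.0], [260.0, 479.0]]
post [[356.0, 226.0], [482.0, 226.0], [484.0, 349.0], [355.0, 349.0]]
```

View pics/w19z.png

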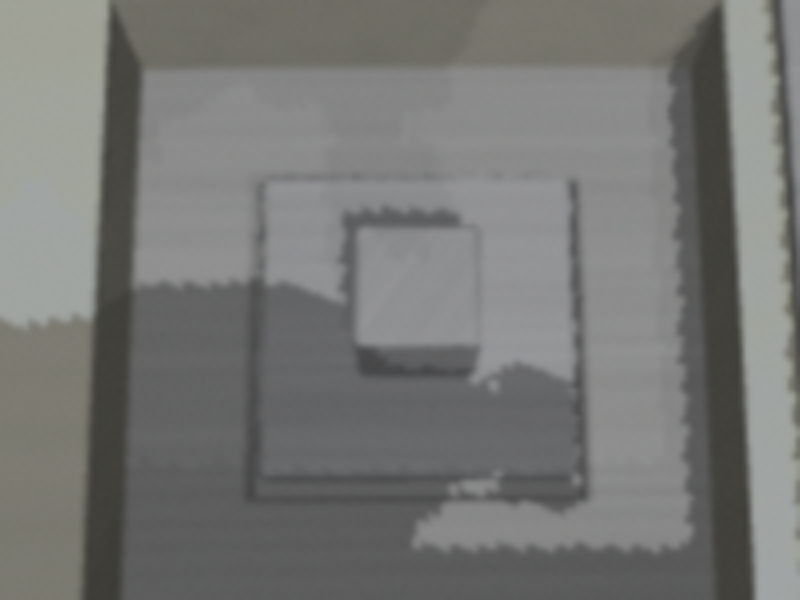

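The observed plate and post corners match the fully seated prediction within 1–2 px: plate 262–577 × 180–478, predicted 260–577 × 178–479. I'll move the arm away and check everything else.

>>> {"name": "send_rows", "arguments": {
  "plan": [
    [0,-2.5,0,0,0.55],
    [0,-2.5,0,0,0.55],
    [-1.8,0,-3.9,0,0.55],
    [-1.8,0,-3.9,0,0.55],
    [-1.8,0,-3.9,0,0.55],
    [-1.8,0,-3.9,0,0.55],
    [-1.8,0,-3.9,0,0.55],
    [-1.8,0,-3.9,0,0.55],
    [-1.8,0,-3.9,0,0.55],
    [-1.8,0,-3.9,0,0.55],
    [-1.8,0,-3.9,0,0.55],
    [-1.8,0,-3.9,0,0.55]
  ]
}}

```text
clock: 36.65
tcp_pos: [0.4543, -0.3938, 0.3108]
orientation: [-1.552, -0.276, 0.277]
contact_force: [1.4, 0.4, 0.4]
grip_width: 0.0468
```

>>> {"name": "send_rows", "arguments": {
  "plan": [
    [-3,0,-3,0,0.55],
    [-3,0,-3,0,0.55],
    [-3,0,-3,0,0.55],
    [-3,0,-3,0,0.55],
    [0,0,0,0,0.55],
    [0,0,0,0,0.55],
    [0,0,0,0,0.55]
  ]
}}

```text
clock: 37.52
tcp_pos: [0.3844, -0.5452, 0.3113]
orientation: [-1.552, -0.278, 0.277]
contact_force: [-0.5, 1.6, -0.3]
grip_width: 0.0469
```

```bash
python3 - <<'E'
from h import *
to(.4857,.046,.115,20.15)
f=snap("scene","s20.png",(100,140,430,335),2.4); g=snap("top","t20.png",(115,95,385,290),2.9)
p=np.load("house2.npy")
import pickle; F0=pickle.load(open("F0.pkl","rb"))
for n,fr,o,s in(("scene",f,(100,140),2.4),("top",g,(115,95),2.9)):
    print(n,"hatch plate open",((proj(house(nest2house([[sx*.075,.15+sy*.075,.048] for sx in(-1,1) for sy in(-1,1)]),p),fr)-o+.5)*s-.5).round(0).tolist())
    print(" bar z=.225/.235",((proj(house([[.138,-.045,.225],[.138,.045,.225],[.138,-.045,.235],[.138,.045,.235]],p),fr)-o+.5)*s-.5).round(0).tolist())
    d=cv2.absdiff(fr["image"],F0[n]["image"]).max(2)
    cv2.imwrite(f"pics/d_{n}.png",d)
E
```

```text
t 37.52 tcp [ 0.3844 -0.5452  0.3113] yaw 20.3 spin 0.15 cm (now) [30.   19.68 51.92] cm(after spin) [29.88 19.63 52.01] F [-0.51  1.63 -0.3 ] w 0.0469
scene hatch plate open [[659.0, 173.0], [736.0, 292.0], [557.0, 160.0], [633.0, 292.0]]
 bar z=.225/.235 [[439.0, 50.0], [475.0, 117.0], [440.0, 42.0], [476.0, 110.0]]
top hatch plate open [[85.0, 276.0], [45.0, 144.0], [194.0, 219.0], [150.0, 81.0]]
 bar z=.225/.235 [[303.0, 298.0], [273.0, 208.0], [303.0, 296.0], [272.0, 205.0]]
```

View pics/s20.png

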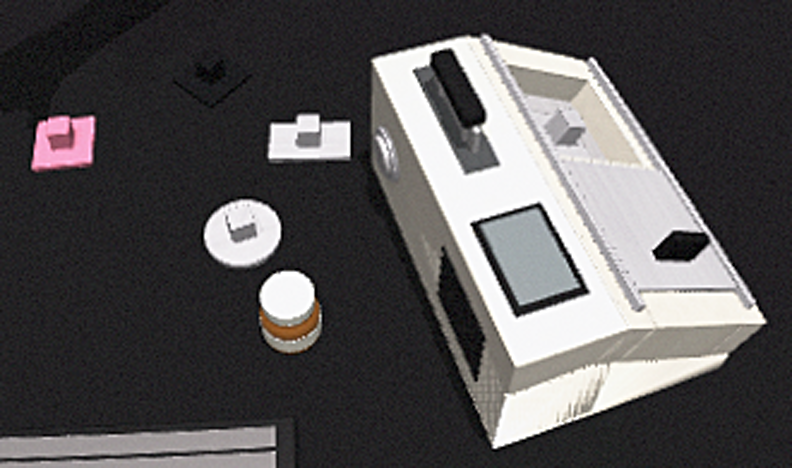

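View pics/t20.png

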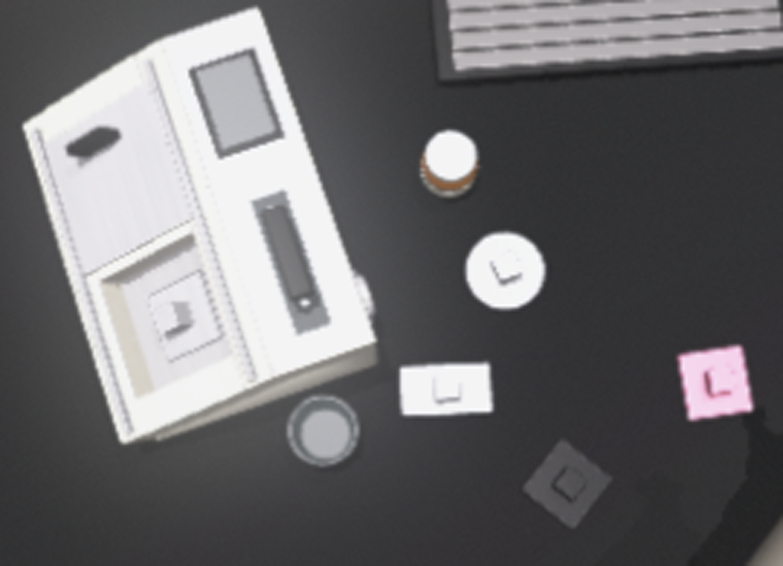

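View pics/d_top.png

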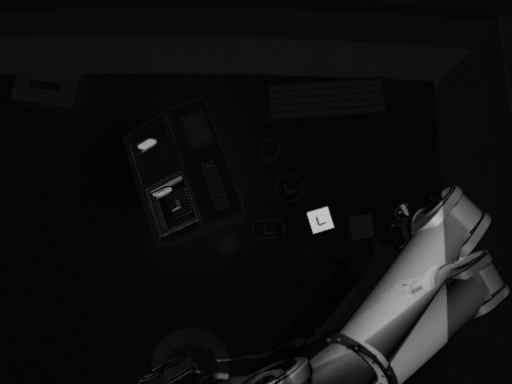

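```bash
python3 - <<'E'
from h import *
import pickle
p=np.load("house2.npy")
for n in("w4","w19"):
    f=pickle.load(open(f"pics/{n}.pkl","rb")); im=f["image"].astype(float).mean(2)
    for x in(-.02,0.0,.02):
        a,b=proj(house(nest2house([[x,.070,.045],[x,.080,.048]]),p),f); 
        e=proj(house(nest2house([x,.075,.048]),p),f)[0]
        row=int(round(e[1])); print(n,x,"pred col",e[0].round(1),"10mm=",(b-a)[0].round(1),"cols",int(e[0])-8,im[row,int(e[0])-8:int(e[0])+9].round(0).astype(int).tolist())
E
```

```text
w4 -0.02 pred col 335.1 10mm= 12.6 cols 327 [161, 160, 160, 160, 158, 149, 114, 84, 106, 133, 141, 141, 142, 141, 141, 141, 141]
w4 0.0 pred col 336.4 10mm= 12.8 cols 328 [161, 160, 161, 158, 148, 141, 126, 87, 89, 127, 142, 144, 145, 146, 146, 146, 146]
w4 0.02 pred col 337.6 10mm= 13.0 cols 329 [161, 161, 161, 160, 152, 127, 107, 83, 82, 119, 139, 142, 142, 142, 141, 142, 142]
w19 -0.02 pred col 348.2 10mm= 13.3 cols 340 [162, 162, 161, 161, 156, 141, 105, 77, 100, 128, 140, 142, 142, 143, 143, 143, 143]
w19 0.0 pred col 349.6 10mm= 13.5 cols 341 [161, 162, 160, 157, 146, 135, 112, 82, 90, 125, 143, 147, 146, 147, 147, 148, 147]
w19 0.02 pred col 351.1 10mm= 13.8 cols 343 [163, 162, 160, 152, 125, 109, 90, 74, 97, 128, 141, 144, 143, 143, 143, 143, 143]
```

The hatch edge is within about 0.5 mm of its fully-open position both before and after loading. Handing in.

```bash
python3 -c "
from bench import r
print(r.hand_in()); print(r.get_obs()['clock'])"
```

```text
the job is handed in; nothing more can be done
None
the job is handed in; nothing more can be done
```

The square carrier is in the cavity and fully home, the gate is shut, and the hatch is fully open. I handed in at about 37.6 s of the 72 s allowed.

- **Gate:** I pressed the grip first. It gave no further travel at 20 N, with the fingertips at z = 0.225, so it is against its stop. I did not touch it after that.
- **Hatch:** I slid it about 149 mm, to a hard stop (17 N). Its edge was still within about 0.5 mm of the fully-open position after loading.
- **Tilting the carrier:** The tool can only point straight down, so I pressed the held carrier against the open hatch's 30° slope until it lay flush. It measured 29.8° after lifting.
- **Loading:** I lowered the carrier along the face normal to the cavity floor, pressed it to 16 N and released it. It settled against the downhill wall.
- **Last checks:** The plate and post corners match the fully-seated position to 1–2 px. The round and oblong carriers, jar, beaker and look-alikes appear unmoved in the top-view comparison, and the arm was clear of everything.

One small disagreement: floor contact came about 2 mm lower than the visual fit predicted. Measured against the hatch contact, the difference is about 1 mm. Both are well under the 6 mm that sitting on the rim would show.

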